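Set freshly glazed footed tiles on the kiln batt with the lifter

TASK

The footed white tiles on the table are freshly glazed and must not be touched with the fingers: take the small steel lifter, a spatula with an upright grip, up off its hooks, slide its blade under each tile between the feet, and set all the tiles level on the thin pale kiln batt, fully on it and not touching one another. Then hang the lifter back on its two hooks, and leave the other things on the tables alone.

Things in the scene. Friction and masses are not known exactly. Their poses are not given: they have to be found in the camera images.
- tile_1: A white square tile, 3 or 4 are present: slab 66 x 66 x 8 mm (heights 16 to 24 mm) on four round feet, 11 mm wide, 16 mm high, centred 25.5 mm either side of the middle in x and y. So a tunnel 40 mm wide, 16 mm high runs under it along x and along y. Origin: centre, at the bottom of the feet; x, y along the sides, z up. 0.1 kg. Starts on the table, z = 0.
- tile_2: A white square tile, 3 or 4 are present: slab 66 x 66 x 8 mm (heights 16 to 24 mm) on four round feet, 11 mm wide, 16 mm high, centred 25.5 mm either side of the middle in x and y. So a tunnel 40 mm wide, 16 mm high runs under it along x and along y. Origin: centre, at the bottom of the feet; x, y along the sides, z up. 0.1 kg. Starts on the table, z = 0.
- tile_3: A white square tile, 3 or 4 are present: slab 66 x 66 x 8 mm (heights 16 to 24 mm) on four round feet, 11 mm wide, 16 mm high, centred 25.5 mm either side of the middle in x and y. So a tunnel 40 mm wide, 16 mm high runs under it along x and along y. Origin: centre, at the bottom of the feet; x, y along the sides, z up. 0.1 kg. Starts on the table, z = 0.
- tile_4: A white square tile, 3 or 4 are present: slab 66 x 66 x 8 mm (heights 16 to 24 mm) on four round feet, 11 mm wide, 16 mm high, centred 25.5 mm either side of the middle in x and y. So a tunnel 40 mm wide, 16 mm high runs under it along x and along y. Origin: centre, at the bottom of the feet; x, y along the sides, z up. 0.1 kg. Starts on the table, z = 0.
- lifter: Small steel spatula, 0.25 kg. Origin: underside of the blade below the grip; x forward along the blade, z up. Blade 3 mm thick, 28 mm wide, x = -46 to +46 mm, underside z = 0. At its rear a riser (x = -46 to -40 mm) up to an arm (z = 32 to 38 mm) that runs forward to the grip. Balanced under its cross pin; at the start it hangs level by the pin, its x along the stand's x.
- lifter_grip (a point): Where to pinch the lifter: the upright dark wooden grip board, 12 mm thick along the lifter's x (pinch across this, from above), 28 mm wide along y, z = 36 to 100 mm. This point is on it at lifter x = 0, y = 0, z = 70 mm.
- lifter_pin (a point): Middle of the lifter's cross pin (lifter x = 0, y = 0, z = 88 mm): a rod 8 mm in diameter along the lifter's y, reaching 50 mm to either side; it rests in the two hooks.
- hook_stand: Fixed stand for the lifter: wooden foot 115 mm along y, 75 mm along x, 8 mm thick, and two upturned steel hooks at y = +40 and -40 mm, 73 mm clear between them. Origin: at table height below the place where the pin rests; z up. With the lifter hung its origin is 26 mm above this one.
- hook_rest (a point): Point midway between the hooks, on the axis of the resting pin: 114 mm above the table. In each hook the post stands behind (stand x = -14.5 mm, top 133 mm above the table), the upturned tip in front (x = +13.5 mm, top 127 mm), about 6 mm of play for the pin each way; raise the pin over 25 mm to clear.
- batt: Fixed thin pale kiln batt: slab 340 mm along its x, 120 mm along its y, 5 mm thick, lying ahead of the robot across the narrow gap (3 cm) between the two tables. Origin: centre of its underside (z = 0). Potters' things up to 80 mm high stand beyond its +y long side; its -y side is clear.
- clip: Black binder clip 46 x 41 x 14 mm lying on the table, a bystander. Origin: centre of its underside.
- small_pot: Small speckled round pot, 67 mm wide, 72 mm high, a bystander. Origin: centre of its underside.
- round_pot: Red-brown round pot, 85 mm wide, 82 mm high, a bystander. Origin: centre of its underside.
- loop: Wooden-handled loop tool, 210 mm long along its y, 27 mm wide, 12 mm high, a bystander. Origin: middle of its underside.

How it is judged:
On the way, in this order (a step that is already met when the one before it is completed fails the run):
1. the lifter has been lifted off its hooks (z of lifter in the frame of hook_stand above 0.07 m), for 0.2 s.
2. every tile stands level on the batt, apart from the others, and the lifter no longer touches any (x of tile_1 in the frame of batt between -0.142 and 0.142 m and y of tile_1 in the frame of batt between -0.03 and 0.03 m and z of tile_1 in the frame of batt between 0.002 and 0.009 m and angle between each of tile_1, tile_2, tile_3, tile_4's own z axis and vertical below 0.05 rad and linear speed of each of tile_1, tile_2, tile_3, tile_4 below 0.03 m/s and x of tile_2 in the frame of batt between -0.142 and 0.142 m and y of tile_2 in the frame of batt between -0.03 and 0.03 m and z of tile_2 in the frame of batt between 0.002 and 0.009 m and x of tile_3 in the frame of batt between -0.142 and 0.142 m and y of tile_3 in the frame of batt between -0.03 and 0.03 m and z of tile_3 in the frame of batt between 0.002 and 0.009 m and x of tile_4 in the frame of batt between -0.142 and 0.142 m and y of tile_4 in the frame of batt between -0.03 and 0.03 m and z of tile_4 in the frame of batt between 0.002 and 0.009 m and contact force between each of tile_2, tile_3, tile_4, lifter and tile_1 below 0.05 N and contact force between each of tile_3, tile_4, lifter and tile_2 below 0.05 N and contact force between each of tile_4, lifter and tile_3 below 0.05 N and contact force between lifter and tile_4 below 0.05 N), for 0.3 s.
At the end, for the whole second after the job is handed in: Every tile present stands at rest on the batt, centre within 142 mm (batt x) and 30 mm (batt y) of its centre, feet at its top (2 to 9 mm), level within 0.05 rad, none touching; the lifter hangs at rest on the hooks: within 14 mm in the stand's x and y, 18 to 34 mm up, within 0.2 rad of upright (all of step 2 and x of lifter in the frame of hook_stand between -0.014 and 0.014 m and y of lifter in the frame of hook_stand between -0.014 and 0.014 m and z of lifter in the frame of hook_stand between 0.018 and 0.034 m and angle between lifter's own z axis and vertical below 0.2 rad and linear speed of lifter below 0.03 m/s).
It fails at once if a tile is touched with the gripper or arm (contact force between any of the fingers, the arm and tile_1 above 0.3 N or contact force between any of the fingers, the arm and tile_2 above 0.3 N or contact force between any of the fingers, the arm and tile_3 above 0.3 N or contact force between any of the fingers, the arm and tile_4 above 0.3 N).
It fails at once if a bystander is moved more than 50 mm (distance of any of clip, small_pot, round_pot, loop from where it was at the start of the episode above 0.05 m).
Of tile_1, tile_2, tile_3, tile_4 only 3 to 4 are there at a start; the rules pass over those that are not, and their reading is None.
At some moment in a run one of tile_1, tile_2, tile_3, tile_4 may be knocked a few centimetres aside while the robot is not near it.
It also fails if it takes over 210 s, if anything falls off the work surface, if the arm or the gripper's body presses on something with over 40 N, if the wrist force passes 120 N, or if a joint passes its speed limit or range.

ROBOT

A 6-joint arm with a two-finger parallel gripper is mounted at the origin on a cart in front of the work surface, level with it; the furniture and walls round the work are solid. World frame = base frame: x ahead of the robot, y to its left, z up, the work surface at z = 0. Lengths are in m, angles in rad, forces in N, time in s.
With the tool pointing down it reaches from about 0.25 to 0.775 m from the base axis. Payload 4 kg.
Tool frame: the origin (TCP) lies at the centre of the arm's flange, where the gripper is bolted on; the fingertips stand 199 mm ahead of it and the grasp point (between the pads) lies 180 mm ahead of it (robot.tcp_to_tips is the z of the fingertips in the tool frame, in m); z points along the fingers, y is the line along which they close (so a half turn about z gives the same grasp; the last joint's range is limited). The gripper opens to 94 mm and grips with 3 to 60 N. Pads are 16 mm wide; open, the fingers measure 119 mm over their backs; the gripper's body (75 mm by 177 mm) begins 78 mm behind the grasp point.
Start: joints at [-1.397, 0.087, 1.371, -0, 1.684, -0.103], TCP at [0.15, -0.529, 0.405] pointing down, gripper open.
Joint ranges: [-3.1, 3.1], [-0.76, 2.03], [0.27, 2.55], [-1.08, 4.22], [0.17, 2.65], [-2.57, 2.57]. Speed limits (rad/s): [2.79, 2.79, 3.14, 3.14, 3.14, 3.14].

INTERFACE

Orientations are given as [roll, pitch, yaw] about the fixed x, y, z axes, in that order (R = Rz(yaw) Ry(pitch) Rx(roll)).
In Python, from bench import robot gives the robot as it stands.
- The arm moves only by the tool play_rows, never from a script. Its arguments are lists of equal length, an entry for each row: "translation": the shift along the tool's x, y, z scaled (see below), a list of three; "twist": the turn, a rotation vector about the tool's x, y, z scaled (see below), a list of three; "gripper": the opening, from -1 (shut) to 1 (fully open). A call has 1 to 8 rows; each row shifts and turns the commanded pose from where the row before left it, along the tool's axes as they then stand; what a row does not reach is not made up. The controller multiplies each number of a shift by 0.04 m and each number of a turn by 0.1 rad. A row lasts 1/10 s, in which the tool goes at most 50 mm and 8.59 degrees, less where a joint would pass 70% of its speed; a pose out of reach is approached as far as the arm can. A call with a number of a shift or a turn outside -1 to 1 is refused whole. A call with a gripper value outside its range is refused whole. The fingers move at their own pace and stop on an object; the grip force is fixed at half the most. Time passes only in rows, so rows that do not move let the fingers close. It gives the time, the measured TCP pose, the force, the opening and the grip force at its end, in the units of the state.
- robot.get_obs(): the state, without advancing time (a new reading comes with each control period).
- robot.snapshot(name): name is "scene" or "top"; returns the picture (400x640x3 uint8, red, green, blue); there is no depth.
- robot.camera_model(name): a dict with "camera_matrix" (3x3 intrinsics, pixels), "rvec" (rotation vector, rad) and "tvec" (3), from world to camera coordinates, as OpenCV has them. Camera axes: x right, y down, z forward; pixel columns grow to the right and rows downward; lengths in m; the calibration is good to about 2 mm. A picture is of the moment at which its call begins. camera_model takes no time and is no camera call.
- robot.close_job(): hands the job in; it is judged then, once.
Trained networks look in the newest picture that a camera, given by its name, has taken for a name from the list of things; names that differ only in an ending like _2 or _b are one class to them, and where a whole thing is asked for, a point or a joint stands for the part that bears it (a point fixed in the world has none). Each returns a list of dicts, best first, with "score" (0 to 1); they miss things now and then, are a little off and sometimes report something else, mostly with a low value. They report only what shows in the picture. A call takes as long as a camera call.
- robot.recognise(name, camera): "centre" ([x, y, z] in m, in world coordinates, good to about 4 mm: the middle of the surface that is visible of it).
- robot.spot_point(name, camera): "centre" ([x, y, z] in m, in world coordinates, good to about 4 mm: a listed point, or the origin of a listed thing).
The state is a dict: "time": time; "joint_positions": joint angles; "qvel": joint speeds; "joint_torque": joint torques, N m; "tool_pos": TCP position; "ee_rot": TCP orientation; "wrist_force": force on the tool from outside, world axes, zero at the start; "wrist_torque": the same for the moment, N m; "width": finger opening in m; "finger_force": force on a finger pad.
Only numpy, scipy, OpenCV 4.12 (cv2) and the standard library are available. Lean on these libraries where they do the work, as an engineer would, in place of code of your own. Each camera call takes 0.05 s, during which the arm holds its last target. There are 200 camera calls.

## Working session

There is one attempt and no reset: what is moved stays moved. The work goes in short steps, Python scripts to look and compute and a tool call to move; the robot and the scene stay as the last step left them, time stands still between calls to the robot, and variables do not carry over. Pictures are saved under pics/ and viewed, at most 17 in all, crops included, and the job is handed in when it is done.

Besides the shell and the picture viewer there is one more tool, called after "Emit:" as name(argument=value, ...) on one line, values as JSON. play_rows: Moves the arm, as the interface text tells. Its arguments: {"type":"object","properties":{"translation":{"type":"array","items":{"type":"array","items":{"type":"number","minimum":-1,"maximum":1}}},"twist":{"type":"array","items":{"type":"array","items":{"type":"number","minimum":-1,"maximum":1}}},"gripper":{"type":"array","items":{"type":"number"}}},"required":["translation","twist","gripper"]}

```bash
mkdir -p pics; ls
cat > a.py <<'E'
from bench import robot
import cv2,numpy as np
for c in ['top','scene']:
    im=robot.snapshot(c); cv2.imwrite(f'pics/{c}0.png',im[:,:,::-1])
    m=robot.camera_model(c); R=cv2.Rodrigues(np.array(m['rvec'],float))[0]
    print(c,np.round(-R.T@np.array(m['tvec']).ravel(),3),np.round(R[2],2), np.round(m['camera_matrix'],0).tolist())
    for n in ['tile_1','lifter','lifter_grip','lifter_pin','hook_stand','hook_rest','batt','clip','small_pot','round_pot','loop']:
        f=robot.spot_point(n,c)
        print(n,[(round(d['score'],2),np.round(d['centre'],3).tolist()) for d in f][:6])
o=robot.get_obs();print(o)
E
python3 a.py
```

```text
pics
top [ 0.306 -0.236  1.335] [ 0.18 -0.02 -0.98] [[401.0, 0.0, 317.0], [0.0, 401.0, 202.0], [0.0, 0.0, 1.0]]
tile_1 [(0.94, [0.623, -0.27, -0.001]), (0.71, [0.332, -0.365, 0.003]), (0.7, [0.454, -0.417, 0.0]), (0.61, [0.427, -0.264, 0.003])]
lifter [(0.79, [0.582, -0.401, 0.027]), (0.26, [0.578, -0.399, 0.096])]
lifter_grip [(0.76, [0.579, -0.401, 0.096]), (0.38, [0.627, -0.268, 0.002])]
lifter_pin [(0.55, [0.577, -0.404, 0.109])]
hook_stand [(0.89, [0.58, -0.406, 0.001]), (0.48, [0.576, -0.403, 0.115])]
hook_rest [(0.71, [0.58, -0.406, 0.114])]
batt [(0.98, [0.583, -0.06, 0.003])]
clip [(0.67, [0.33, -0.363, 0.003])]
small_pot [(0.73, [0.752, -0.18, -0.002])]
round_pot [(0.81, [0.688, 0.077, 0.002])]
loop [(0.75, [0.391, -0.565, -0.002])]
scene [-0.095 -0.708  0.474] [ 0.72  0.54 -0.44] [[366.0, 0.0, 321.0], [0.0, 366.0, 200.0], [0.0, 0.0, 1.0]]
tile_1 [(0.88, [0.425, -0.263, -0.0]), (0.78, [0.453, -0.416, -0.002]), (0.73, [0.624, -0.268, -0.001]), (0.38, [0.395, -0.56, 0.0])]
lifter []
lifter_grip []
lifter_pin []
hook_stand [(0.58, [0.578, -0.405, 0.001]), (0.5, [0.621, -0.27, 
[... 217 characters left out ...]
02])]
{'time': 1.2, 'joint_positions': array([-1.39709425e+00,  8.72076439e-02,  1.37071766e+00,  1.08273875e-05,
        1.68361145e+00, -1.03102333e-01]), 'qvel': array([ 0.00028459, -0.00021452, -0.00190834, -0.00149203, -0.00039686,
       -0.0012151 ]), 'joint_torque': array([-2.69642687e-04, -3.40047061e+01, -3.02603388e+01,  7.16040772e-02,
        2.38595274e-02,  8.20577270e-06]), 'tool_pos': array([ 0.15030109, -0.52906173,  0.40469272]), 'ee_rot': array([ 3.14153595e+00, -4.94866756e-06,  2.76805626e-01]), 'wrist_force': array([ 0.62237314,  0.17801381, -0.13209492]), 'wrist_torque': array([ 0.04309896,  0.00917686, -0.07393742]), 'finger_force': 0.0, 'width': 0.09395821448793723}
```

```bash
python3 -c "
import cv2
a=cv2.imread('pics/top0.png');cv2.imwrite('pics/top0b.png',cv2.resize(a[60:360,230:630] if 0 else a,(800,500),interpolation=cv2.INTER_CUBIC))
"
```

```text
(no output)
```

View pics/top0b.png

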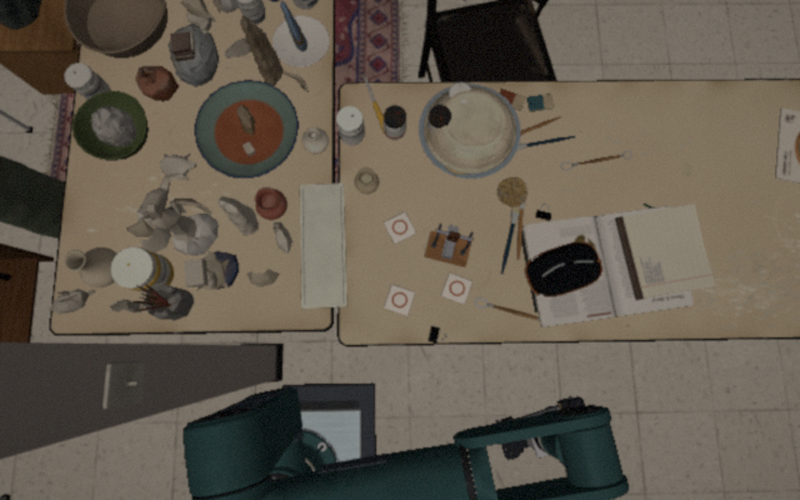

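View pics/scene0.png

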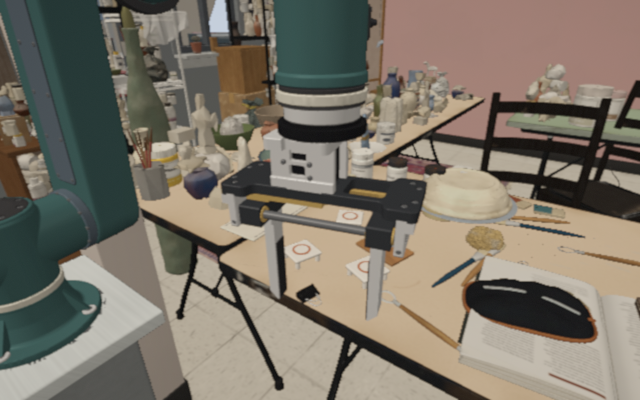

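Tiles at about (400,228), (457,289), (400,300) in the doubled picture, stand at (450,244), batt at (323,245). Now for precise contours and a stand close-up.

```bash
cat > h.py <<'E'
from bench import robot
import cv2,numpy as np
from scipy.spatial.transform import Rotation as Ro
def cam(c):
    m=robot.camera_model(c); return np.array(m['camera_matrix'],float),np.array(m['rvec'],float).ravel(),np.array(m['tvec'],float).ravel()
def px2w(uv,z,c='top'):
    K,r,t=cam(c); R=cv2.Rodrigues(r)[0]
    d=np.c_[np.atleast_2d(uv),np.ones(len(np.atleast_2d(uv)))]@np.linalg.inv(K).T@R
    o=-R.T@t; return o+d*((z-o[2])/d[:,2])[:,None]
def w2px(P,c='top'):
    K,r,t=cam(c); return cv2.projectPoints(np.atleast_2d(np.array(P,float)),r,t,K,None)[0][:,0]
def rectify(im,x0,x1,y0,y1,z,s=2000,c='top'):
    # world patch at height z, row grows with -x, col with -y
    W=[[x1,y1,z],[x1,y0,z],[x0,y0,z],[x0,y1,z]]
    w,h=int((y1-y0)*s),int((x1-x0)*s)
    H=cv2.getPerspectiveTransform(w2px(W,c).astype(np.float32),np.float32([[0,0],[w,0],[w,h],[0,h]]))
    return cv2.warpPerspective(im,H,(w,h),flags=cv2.INTER_CUBIC)
def fit(im,x,y,z,half,thr=None,s=2000):
    r=rectify(im,x-half,x+half,y-half,y+half,z,s)
    hsv=cv2.cvtColor(r,cv2.COLOR_RGB2HSV); g=(hsv[:,:,2].astype(int)-1.2*hsv[:,:,1]).clip(0,255).astype(np.uint8)
    t,m=cv2.threshold(g,0,255,cv2.THRESH_OTSU)
    cs,_=cv2.findContours(m,cv2.RETR_EXTERNAL,cv2.CHAIN_APPROX_NONE)
    best=max(cs,key=cv2.contourArea); hull=cv2.convexHull(best)
    (cx,cy),(a,b),ang=cv2.minAreaRect(best)
    return np.round([x+half-cy/s, y+half-cx/s],4), np.round([a/s,b/s],4), round(ang,1), r,m   # ang image cw deg -> world yaw = -ang (mod 90)
def tiles(im,guess,z=.024):
    for (x,y) in guess:
        p,ab,a,_,_=fit(im,x,y,z,.06); p,ab,a,_,_=fit(im,*p,z,.06)
        print('tile',p,ab,'yaw mod90',-a)
E
cat > b.py <<'E'
from h import *
im=robot.snapshot('top')
tiles(im,[(.623,-.27),(.454,-.417),(.425,-.263)])
r=rectify(im,.38,.78,-.14,.02,.005); 
hsv=cv2.cvtColor(r,cv2.COLOR_RGB2HSV);print(hsv[400,160],hsv[400,20],hsv[400,300])
m=((hsv[:,:,1]<60)&(hsv[:,:,2]>120)).astype(np.uint8)*255
m=cv2.morphologyEx(m,cv2.MORPH_OPEN,np.ones((15,15)))
cs,_=cv2.findContours(m,cv2.RETR_EXTERNAL,cv2.CHAIN_APPROX_NONE);b=max(cs,key=cv2.contourArea)
(cx,cy),ab,a=cv2.minAreaRect(b);print('batt',.78-cy/2000,.02-cx/2000,np.array(ab)/2000,a)
st=rectify(im,.51,.65,-.48,-.33,.06,4000)
cv2.imwrite('pics/st.png',np.hstack([st[:,:,::-1],cv2.resize(r,(200,560))[:,:,::-1]]))
E
python3 b.py
```

```text
tile [ 0.6188 -0.2663] [0.0673 0.0677] yaw mod90 -64.0
tile [ 0.4529 -0.414 ] [0.0664 0.0668] yaw mod90 -21.4
tile [ 0.4247 -0.2628] [0.0661 0.0658] yaw mod90 -19.9
[ 25  32 136] [ 18  71 132] [ 17  78 127]
batt 0.5808047180175782 -0.05855963134765625 [0.34374112 0.12466266] 88.44419860839844
```

View pics/st.png

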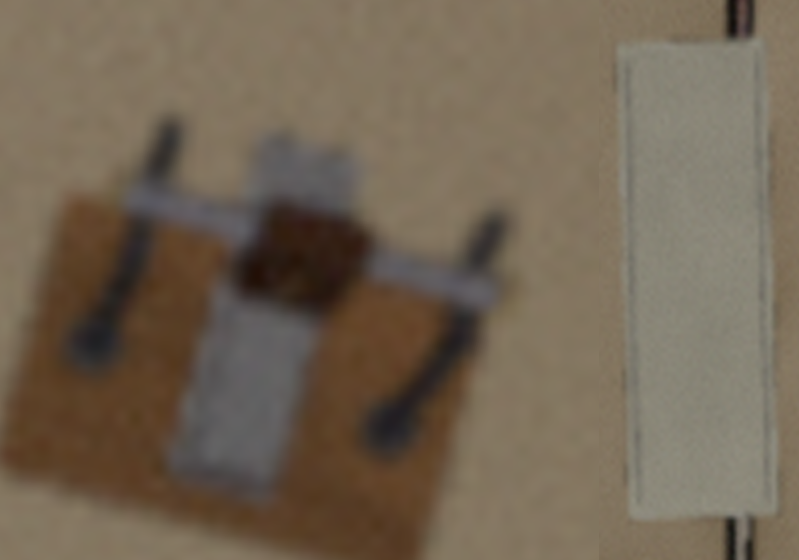

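The stand's posts are on the robot side, with the tips towards +x, so the lifter heading is about -14.4° and its pin centre is near (0.578, -0.402). Next I'll write a planner that turns waypoints into rows.

```bash
cat > plan.py <<'E'
# usage: plan.py grip x,y,z,headingdeg,mm_per_row ...   (heading = lifter x axis; tool y)
import sys,json
from h import *
o=robot.get_obs(); p=np.array(o['tool_pos']); R=Ro.from_euler('xyz',o['ee_rot'])
print('t',round(o['time'],1),'tilt',np.round(R.as_matrix()[:,2],3))
th=((np.degrees(o['ee_rot'][2])-90+180)%360)-180
rows=[]; g=float(sys.argv[1])
for a in sys.argv[2:]:
    x,y,z,h,v=map(float,a.split(',')); p0,th0=p.copy(),th; q=np.array([x,y,z])
    n=max(1,int(np.ceil(max(np.linalg.norm(q-p0)*1000/v*1.25,abs(h-th0)/4.0*1.25,1))))
    for i in range(1,n+1):
        s=i/n; s=.6*s+.4*s*s*(3-2*s)
        d=p0+(q-p0)*s-p; dt=np.radians(th0+(h-th0)*s-th)
        M=(Ro.from_euler('z',th+90,degrees=True)*Ro.from_euler('x',180,degrees=True)).as_matrix()
        tr=np.round(M.T@d/.04,2); tw=round(-dt/.1,2)
        assert abs(tr).max()<=1 and abs(tw)<=1
        p=p+M@tr*.04; th-=np.degrees(tw*.1); rows.append((tr.tolist(),[0,0,tw]))
for i in range(0,len(rows),8):
    c=rows[i:i+8]; f=lambda k:json.dumps([[v+0.0 if v else 0 for v in r[k]] for r in c]).replace(' ','')
    print(f(0));print(f(1));print(len(c))
E
python3 plan.py 1 .578,-.402,.38,-14.4,35 .578,-.402,.276,-14.4,25
```

```text
t 1.2 tilt [ 0. -0. -1.]
[[0.39,0,0.02],[0.45,0.01,0.03],[0.51,0.03,0.02],[0.56,0.07,0.04],[0.6,0.1,0.03],[0.63,0.14,0.04],[0.64,0.19,0.03],[0.65,0.23,0.04]]
[[0,0,-0.36],[0,0,-0.43],[0,0,-0.48],[0,0,-0.52],[0,0,-0.57],[0,0,-0.6],[0,0,-0.63],[0,0,-0.64]]
8
[[0.64,0.28,0.04],[0.63,0.32,0.04],[0.6,0.36,0.04],[0.56,0.4,0.03],[0.52,0.41,0.04],[0.48,0.43,0.04],[0.43,0.44,0.03],[0.37,0.42,0.03]]
[[0,0,-0.65],[0,0,-0.66],[0,0,-0.66],[0,0,-0.64],[0,0,-0.63],[0,0,-0.6],[0,0,-0.56],[0,0,-0.53]]
8
[[0.31,0.4,0.03],[0.27,0.37,0.03],[0.21,0.33,0.02],[0,0,0.34],[0,0,0.45],[0,0,0.51],[0,0,0.51],[0,0,0.45]]
[[0,0,-0.48],[0,0,-0.42],[0,0,-0.37],[0,0,0],[0,0,0],[0,0,0],[0,0,0],[0,0,0]]
8
[[0,0,0.34]]
[[0,0,0]]
1
```

Emit:
play_rows(translation=[[0.39,0,0.02],[0.45,0.01,0.03],[0.51,0.03,0.02],[0.56,0.07,0.04],[0.6,0.1,0.03],[0.63,0.14,0.04],[0.64,0.19,0.03],[0.65,0.23,0.04]], twist=[[0,0,-0.36],[0,0,-0.43],[0,0,-0.48],[0,0,-0.52],[0,0,-0.57],[0,0,-0.6],[0,0,-0.63],[0,0,-0.64]], gripper=[1,1,1,1,1,1,1,1])

```text
time: 2.05
tool_pos: [0.3257, -0.4765, 0.3947]
ee_rot: [3.141, -0.0, 0.704]
wrist_force: [-0.4, -0.5, -0.4]
width: 0.0942
finger_force: 0.0
```

Emit:
play_rows(translation=[[0.64,0.28,0.04],[0.63,0.32,0.04],[0.6,0.36,0.04],[0.56,0.4,0.03],[0.52,0.41,0.04],[0.48,0.43,0.04],[0.43,0.44,0.03],[0.37,0.42,0.03]], twist=[[0,0,-0.65],[0,0,-0.66],[0,0,-0.66],[0,0,-0.64],[0,0,-0.63],[0,0,-0.6],[0,0,-0.56],[0,0,-0.53]], gripper=[1,1,1,1,1,1,1,1])

```text
time: 2.85
tool_pos: [0.5281, -0.4158, 0.3827]
ee_rot: [-3.142, -0.001, 1.198]
wrist_force: [0.1, -0.3, 0.5]
width: 0.0946
finger_force: 0.0
```

Emit:
play_rows(translation=[[0.31,0.4,0.03],[0.27,0.37,0.03],[0.21,0.33,0.02],[0,0,0]], twist=[[0,0,-0.48],[0,0,-0.42],[0,0,-0.37],[0,0,0]], gripper=[1,1,1,1])

```text
time: 3.25
tool_pos: [0.5803, -0.4, 0.3788]
ee_rot: [-3.141, -0.001, 1.324]
wrist_force: [-0.7, 0.8, -0.7]
width: 0.0945
finger_force: 0.0
```

```bash
python3 plan.py 1 .578,-.402,.276,-14.4,25
python3 - <<'E'
from h import *
o=robot.get_obs();print(o['tool_pos'],o['ee_rot'],o['joint_positions'])
im=robot.snapshot('scene');cv2.imwrite('pics/s1.png',im[:,:,::-1])
for n in ['lifter_grip','lifter_pin','hook_rest','hook_stand','lifter']:print(n,[(round(d['score'],2),np.round(d['centre'],3).tolist()) for d in robot.spot_point(n,'scene')][:2])
E
```

```text
t 3.2 tilt [-0.     0.001 -1.   ]
[[-0.01,-0.01,0.33],[-0.01,0,0.45],[-0.01,-0.01,0.51],[-0.01,-0.01,0.5],[-0.01,-0.01,0.45],[-0.01,0,0.33]]
[[0,0,0.01],[0,0,0],[0,0,0.01],[0,0,0.01],[0,0,0.01],[0,0,0.01]]
6
[ 0.58026968 -0.40002048  0.37881695] [-3.14111496e+00 -1.33966944e-03  1.32408501e+00] [-6.84168140e-01  4.45679546e-01  9.80240585e-01  1.02200227e-03
  1.71667269e+00 -4.37309096e-01]
lifter_grip [(0.84, [0.582, -0.405, 0.096]), (0.6, [0.754, -0.184, -0.001])]
lifter_pin [(0.94, [0.58, -0.401, 0.11])]
hook_rest [(0.69, [0.578, -0.403, 0.114])]
hook_stand [(0.76, [0.578, -0.404, 0.002])]
lifter [(0.91, [0.575, -0.401, 0.018])]
```

View pics/s1.png

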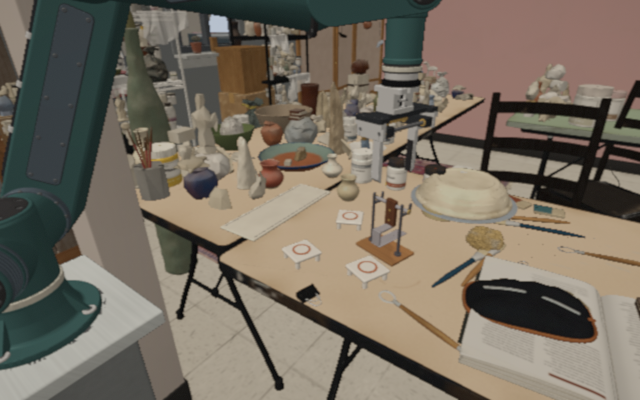

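The posts stand on the near side at (376,225) and (400,228), with the lifter's riser at (384,238), so the heading is right. Descend and grip.

Emit:
play_rows(translation=[[0.06,-0.01,0.33],[0.0,0,0.45],[0,-0.01,0.51],[0,-0.01,0.5],[0,0,0.45],[0,0,0.33],[0,0,0]], twist=[[0,0,0.01],[0,0,0],[0,0,0.01],[0,0,0.01],[0,0,0.01],[0,0,0.01],[0,0,0]], gripper=[1,1,1,1,1,1,1])

```text
time: 4.25
tool_pos: [0.5766, -0.399, 0.2735]
ee_rot: [-3.136, -0.002, 1.314]
wrist_force: [-0.5, 0.2, -1.3]
width: 0.094
finger_force: 0.0
```

Emit:
play_rows(translation=[[0,0,0],[0,0,0],[0,0,0],[0,0,0],[0,0,0],[0,0,0],[0,0,0],[0,0,0]], twist=[[0,0,0],[0,0,0],[0,0,0],[0,0,0],[0,0,0],[0,0,0],[0,0,0],[0,0,0]], gripper=[-1,-1,-1,-1,-1,-1,-1,-1])

```text
time: 5.05
tool_pos: [0.5775, -0.3993, 0.2771]
ee_rot: [-3.142, 0.0, 1.315]
wrist_force: [0.1, -0.1, -0.5]
width: 0.0334
finger_force: 0.0
```

```bash
python3 - <<'E'
from bench import robot
o=robot.get_obs();print(o['tool_pos'],o['ee_rot'],o['width'],o['finger_force'],o['wrist_force'])
E
python3 plan.py -1 .578,-.402,.366,-14.4,15
```

```text
[ 0.57747867 -0.39931112  0.27707514] [-3.14157989e+00  6.04780258e-05  1.31480674e+00] 0.03344103691153893 0.0 [ 0.12896951 -0.13106919 -0.50365937]
t 5.0 tilt [-0. -0. -1.]
[[-0.01,0,-0.2],[0,0.01,-0.27],[-0.01,0,-0.31],[-0.01,0,-0.33],[-0.01,0.01,-0.33],[-0.01,0,-0.31],[-0.01,0.01,-0.27],[0,0,-0.2]]
[[0,0,0],[0,0,-0.01],[0,0,-0.01],[0,0,0],[0,0,-0.01],[0,0,-0.01],[0,0,0],[0,0,-0.01]]
8
```

Emit:
play_rows(translation=[[-0.07,0,0],[0,0,0],[0,0,0],[0,0,0],[0,0,0],[0,0,0],[0,0,0],[0,0,0]], twist=[[0,0,0],[0,0,0],[0,0,0],[0,0,0],[0,0,0],[0,0,0],[0,0,0],[0,0,0]], gripper=[-1,-1,-1,-1,-1,-1,-1,-1])

```text
time: 5.85
tool_pos: [0.5767, -0.4021, 0.277]
ee_rot: [-3.142, 0.0, 1.315]
wrist_force: [-0.4, -1.0, -0.2]
width: 0.0121
finger_force: 30.0
```

Run:
```python
from bench import robot
o=robot.get_obs();print(o['tool_pos'],o['ee_rot'],o['width'],o['finger_force'],o['wrist_force'])
```

```text
[ 0.57674001 -0.402105    0.27704465] [-3.14157889e+00  2.30888957e-04  1.31474296e+00] 0.012138057245634857 30.000626742839813 [-0.37382129 -1.02323832 -0.16548533]
```

Emit:
play_rows(translation=[[0,0,-0.2],[0,0,-0.27],[0,0,-0.31],[0,0,-0.33],[0,0,-0.33],[0,0,-0.31],[0,0,-0.27],[0,0,-0.2]], twist=[[0,0,0],[0,0,0],[0,0,0],[0,0,0],[0,0,0],[0,0,0],[0,0,0],[0,0,0]], gripper=[-1,-1,-1,-1,-1,-1,-1,-1])

```text
time: 6.65
tool_pos: [0.5768, -0.4021, 0.3676]
ee_rot: [3.14, 0.001, 1.315]
wrist_force: [0.8, -0.3, -2.3]
width: 0.0121
finger_force: 30.0
```

```bash
python3 plan.py -1 .49,-.22,.36,-109.9,25 .458,-.173,.355,-109.9,20
```

```text
t 6.7 tilt [ 0.001 -0.001 -1.   ]
[[0.08,-0.07,0],[0.09,-0.08,0.01],[0.09,-0.09,0],[0.1,-0.11,0.01],[0.1,-0.11,0],[0.1,-0.13,0.01],[0.09,-0.14,0.01],[0.1,-0.15,0]]
[[0,0,0.35],[0,0,0.4],[0,0,0.43],[0,0,0.47],[0,0,0.5],[0,0,0.54],[0,0,0.55],[0,0,0.59]]
8
[[0.08,-0.16,0.01],[0.08,-0.17,0.01],[0.07,-0.18,0],[0.06,-0.19,0.01],[0.04,-0.19,0.01],[0.04,-0.2,0.01],[0.02,-0.2,0],[0.01,-0.2,0.01]]
[[0,0,0.6],[0,0,0.62],[0,0,0.63],[0,0,0.65],[0,0,0.65],[0,0,0.67],[0,0,0.66],[0,0,0.66]]
8
[[-0.01,-0.2,0.01],[-0.02,-0.2,0.01],[-0.03,-0.19,0],[-0.04,-0.19,0.01],[-0.06,-0.18,0.01],[-0.06,-0.17,0.01],[-0.07,-0.17,0],[-0.08,-0.15,0.01]]
[[0,0,0.67],[0,0,0.65],[0,0,0.65],[0,0,0.63],[0,0,0.62],[0,0,0.61],[0,0,0.58],[0,0,0.55]]
8
[[-0.08,-0.14,0.01],[-0.08,-0.13,0],[-0.08,-0.11,0.01],[-0.08,-0.1,0],[-0.08,-0.09,0.01],[-0.08,-0.08,0],[-0.24,-0.18,0.03],[-0.33,-0.24,0.03]]
[[0,0,0.54],[0,0,0.5],[0,0,0.47],[0,0,0.43],[0,0,0.4],[0,0,0.35],[0,0,0],[0,0,0]]
8
[[-0.34,-0.24,0.04],[-0.24,-0.17,0.02]]
[[0,0,0],[0,0,0]]
2
```

Emit:
play_rows(translation=[[0,0,-0.3],[0,0,-0.3],[0,0,-0.3],[0,0,-0.2]], twist=[[0,0,0],[0,0,0],[0,0,0],[0,0,0]], gripper=[-1,-1,-1,-1])

```text
time: 7.05
tool_pos: [0.5768, -0.4021, 0.4117]
ee_rot: [3.14, 0.001, 1.315]
wrist_force: [-0.3, -1.0, -2.4]
width: 0.0122
finger_force: 30.0
```

Emit:
play_rows(translation=[[0.08,-0.07,0],[0.09,-0.08,0],[0.09,-0.09,0],[0.1,-0.11,0],[0.1,-0.11,0],[0.1,-0.13,0],[0.09,-0.14,0],[0.1,-0.15,0]], twist=[[0,0,0.35],[0,0,0.4],[0,0,0.43],[0,0,0.47],[0,0,0.5],[0,0,0.54],[0,0,0.55],[0,0,0.59]], gripper=[-1,-1,-1,-1,-1,-1,-1,-1])

```text
time: 7.85
tool_pos: [0.5568, -0.3599, 0.4102]
ee_rot: [-3.142, 0.0, 0.929]
wrist_force: [-0.1, -1.0, -3.2]
width: 0.0118
finger_force: 30.0
```

Emit:
play_rows(translation=[[0.08,-0.16,0],[0.08,-0.17,0],[0.07,-0.18,0],[0.06,-0.19,0],[0.04,-0.19,0],[0.04,-0.2,0],[0.02,-0.2,0],[0.01,-0.2,0]], twist=[[0,0,0.6],[0,0,0.62],[0,0,0.63],[0,0,0.65],[0,0,0.65],[0,0,0.67],[0,0,0.66],[0,0,0.66]], gripper=[-1,-1,-1,-1,-1,-1,-1,-1])

```text
time: 8.65
tool_pos: [0.5299, -0.3034, 0.4103]
ee_rot: [3.141, 0.0, 0.415]
wrist_force: [-0.4, -0.1, -2.1]
width: 0.0115
finger_force: 30.0
```

Emit:
play_rows(translation=[[-0.01,-0.2,0.01],[-0.02,-0.2,0.01],[-0.03,-0.19,0],[-0.04,-0.19,0.01],[-0.06,-0.18,0.01],[-0.06,-0.17,0.01],[-0.07,-0.17,0],[-0.08,-0.15,0.01]], twist=[[0,0,0.67],[0,0,0.65],[0,0,0.65],[0,0,0.63],[0,0,0.62],[0,0,0.61],[0,0,0.58],[0,0,0.55]], gripper=[-1,-1,-1,-1,-1,-1,-1,-1])

```text
time: 9.45
tool_pos: [0.5037, -0.2489, 0.408]
ee_rot: [3.141, -0.0, -0.08]
wrist_force: [0.4, -0.6, -1.6]
width: 0.0118
finger_force: 30.0
```

Emit:
play_rows(translation=[[-0.08,-0.14,0.01],[-0.08,-0.13,0],[-0.08,-0.11,0.01],[-0.08,-0.1,0],[-0.08,-0.09,0.01],[-0.08,-0.08,0],[-0.24,-0.18,0.03],[-0.33,-0.24,0.03]], twist=[[0,0,0.54],[0,0,0.5],[0,0,0.47],[0,0,0.43],[0,0,0.4],[0,0,0.35],[0,0,0],[0,0,0]], gripper=[-1,-1,-1,-1,-1,-1,-1,-1])

```text
time: 10.25
tool_pos: [0.4738, -0.1961, 0.404]
ee_rot: [-3.142, -0.0, -0.347]
wrist_force: [-1.0, 0.5, -2.6]
width: 0.0118
finger_force: 30.0
```

Emit:
play_rows(translation=[[-0.34,-0.24,0.04],[-0.24,-0.17,0.02],[0,0,0],[0,0,0]], twist=[[0,0,0],[0,0,0],[0,0,0],[0,0,0]], gripper=[-1,-1,-1,-1])

```text
time: 10.65
tool_pos: [0.4578, -0.173, 0.4019]
ee_rot: [3.141, -0.001, -0.347]
wrist_force: [-0.5, -0.8, -2.3]
width: 0.0118
finger_force: 30.0
```

```bash
python3 - <<'E'
from h import *
o=robot.get_obs();print(o['tool_pos'],o['ee_rot'],o['time'])
print('expect grip',o['tool_pos']-[0,0,.181])
for c in ['scene','top']:
  im=robot.snapshot(c);cv2.imwrite(f'pics/{c}2.png',im[:,:,::-1])
  for n in ['lifter_grip','lifter_pin','lifter','tile_1']:print(n,[(round(d['score'],2),np.round(d['centre'],3).tolist()) for d in robot.spot_point(n,c)][:4])
E
python3 -c "
import cv2
a=cv2.imread('pics/scene2.png');cv2.imwrite('pics/s2c.png',cv2.resize(a[60:310,200:520],None,fx=2.4,fy=2.4,interpolation=cv2.INTER_CUBIC))"
```

```text
[ 0.45784737 -0.17303036  0.40187417] [ 3.14103287e+00 -1.25025210e-03 -3.46649230e-01] 10.65
expect grip [ 0.45784737 -0.17303036  0.22087417]
lifter_grip [(0.91, [0.465, -0.176, 0.22])]
lifter_pin [(0.8, [0.459, -0.17, 0.237])]
lifter [(0.61, [0.456, -0.173, 0.144]), (0.44, [0.463, -0.173, 0.234])]
tile_1 [(0.94, [0.622, -0.265, -0.0]), (0.74, [0.454, -0.418, 0.003]), (0.72, [0.427, -0.263, -0.002])]
lifter_grip [(0.34, [0.625, -0.269, 0.0])]
lifter_pin []
lifter [(0.65, [0.333, -0.363, 0.002])]
tile_1 [(0.85, [0.429, -0.26, 0.004]), (0.83, [0.454, -0.413, 0.002]), (0.61, [0.626, -0.265, -0.001])]
```

View pics/s2c.png

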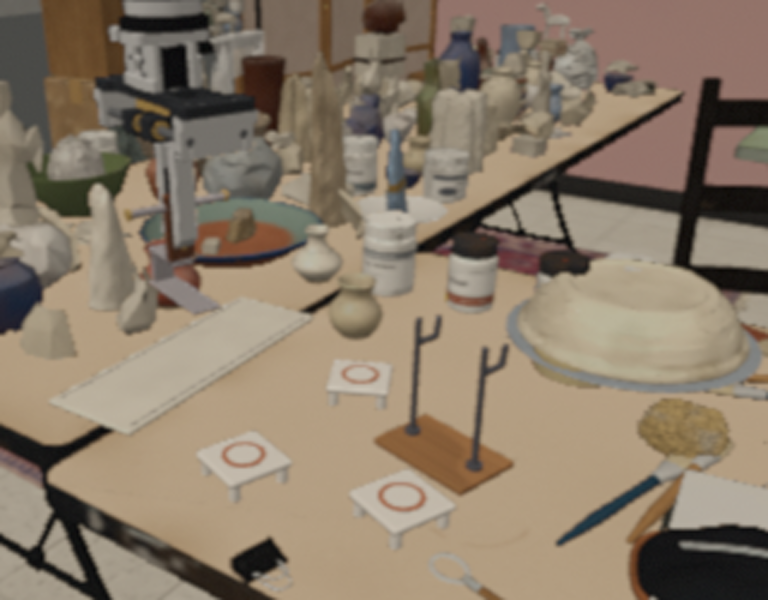

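```bash
python3 - <<'E'
from h import *
im=cv2.imread('pics/top2.png')[:,:,::-1].copy()
tiles(im,[(.423,-.263),(.453,-.414),(.619,-.266)])
E
python3 plan.py -1 .4555,-.1815,.257,-109.9,25
```

```text
tile [ 0.4249 -0.263 ] [0.0673 0.067 ] yaw mod90 -19.8
tile [ 0.453  -0.4139] [0.066  0.0667] yaw mod90 -21.6
tile [ 0.6191 -0.2667] [0.068  0.0684] yaw mod90 -64.0
t 11.2 tilt [-0.  0. -1.]
[[0,0.02,0.33],[0,0.03,0.44],[0,0.03,0.5],[0.01,0.03,0.53],[0,0.03,0.54],[0,0.03,0.5],[0,0.02,0.44],[0,0.02,0.33]]
[[0,0,0],[0,0,0],[0,0,0],[0,0,0],[0,0,0],[0,0,0],[0,0,0],[0,0,0]]
8
```

Emit:
play_rows(translation=[[0,0.02,0.33],[0,0.03,0.44],[0,0.03,0.5],[0.01,0.03,0.53],[0,0.03,0.54],[0,0.03,0.5],[0,0.02,0.44],[0,0.02,0.33]], twist=[[0,0,0],[0,0,0],[0,0,0],[0,0,0],[0,0,0],[0,0,0],[0,0,0],[0,0,0]], gripper=[-1,-1,-1,-1,-1,-1,-1,-1])

```text
time: 11.95
tool_pos: [0.4548, -0.1809, 0.2547]
ee_rot: [-3.141, 0.003, -0.347]
wrist_force: [0.5, -1.4, -3.5]
width: 0.012
finger_force: 30.0
```

Emit:
play_rows(translation=[[0,0,0],[0,0,0]], twist=[[0,0,0],[0,0,0]], gripper=[-1,-1])

```text
time: 12.15
tool_pos: [0.4555, -0.1812, 0.257]
ee_rot: [3.142, 0.0, -0.347]
wrist_force: [0.3, -0.3, -2.7]
width: 0.012
finger_force: 30.0
```

```bash
cat > look.py <<'E'
# look.py name x y tile tyaw : rectified scene+top views with model overlay
import sys
from h import *
n=sys.argv[1]; x,y,yaw=map(float,sys.argv[2:5])
o=robot.get_obs();p=o['tool_pos'];th=o['ee_rot'][2]-np.pi/2
print(o['tool_pos'],np.degrees(th),o['time'])
L=lambda q:np.array(q)@Ro.from_euler('z',th).as_matrix().T+[p[0],p[1],p[2]-.251]
a=np.radians(yaw);T=lambda q:np.array(q)@Ro.from_euler('z',a).as_matrix().T+[x,y,0]
blade=L([[.046,.014,0],[.046,-.014,0],[-.046,-.014,0],[-.046,.014,0]]); h=.033
top=T([[h,h,.024],[h,-h,.024],[-h,-h,.024],[-h,h,.024]]); pin=L([[0,.05,.088],[0,-.05,.088]])
out=[]
for c in ['scene','top']:
    im=robot.snapshot(c)[:,:,::-1].copy(); k=5 if c=='scene' else 6
    ctr=w2px([[(x+p[0])/2,(y+p[1])/2,.03]],c)[0]; u,v=(ctr-[40*(6/k)*1.6/1.6,45]).astype(int); w,hh=(80 if c=='scene' else 50),90
    u,v=(ctr-[w/2,hh/2]).astype(int); k=6
    cr=cv2.resize(im[v:v+hh,u:u+w],None,fx=k,fy=k,interpolation=cv2.INTER_CUBIC)
    for P,col in[(blade,(0,255,0)),(top,(255,0,0)),(pin,(0,255,255))]:
        q=((w2px(P,c)-[u,v]+.5)*k).astype(np.int32); cv2.polylines(cr,[q],True,col,1)
    out.append(cr)
cv2.imwrite(f'pics/{n}.png',np.hstack(out))
E
python3 look.py l1 .425 -.263 -19.9
```

```text
[ 0.45545865 -0.18122629  0.2570301 ] -109.89568926962522 12.15
```

View pics/l1.png

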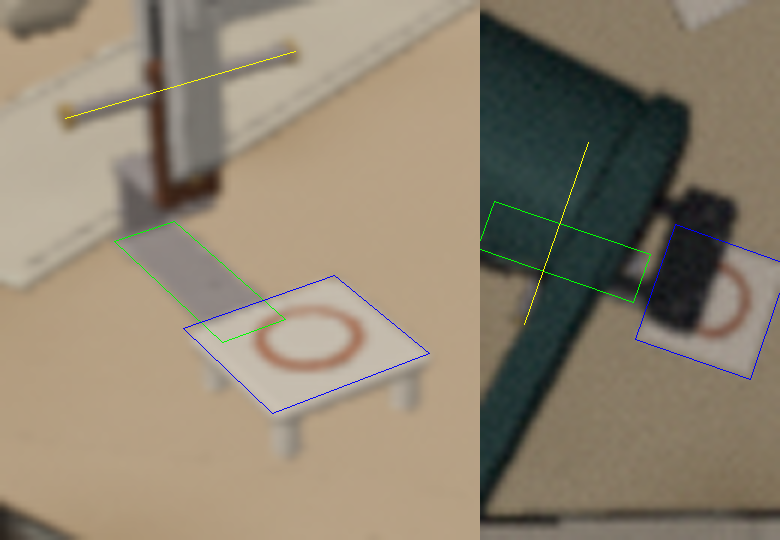

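Overlay fits: blade tip just short of the tile and centred on the tunnel. Insert.

```bash
python3 plan.py -1 .4263,-.262,.257,-109.9,15 .4263,-.262,.31,-109.9,10
```

```text
t 12.2 tilt [ 0.002 -0.001 -1.   ]
[[0,0.2,0],[0,0.26,0.01],[0,0.29,0],[0,0.32,0.01],[-0.01,0.32,0],[0,0.3,0],[0,0.26,0.01],[0,0.2,0]]
[[0,0,0],[0,0,0],[0,0,0],[0,0,0],[0,0,0],[0,0,0],[0,0,0],[0,0,0]]
8
[[0,0,-0.14],[0,0,-0.19],[0,0,-0.22],[0,0,-0.23],[0,0,-0.21],[0,0,-0.19],[0,0,-0.14]]
[[0,0,0],[0,0,0],[0,0,0],[0,0,0],[0,0,0],[0,0,0],[0,0,0]]
7
```

Emit:
play_rows(translation=[[0,0.2,0],[0,0.26,0],[0,0.29,0],[0,0.32,0],[0,0.32,0],[0,0.3,0],[0,0.26,0],[0,0.2,0]], twist=[[0,0,0],[0,0,0],[0,0,0],[0,0,0],[0,0,0],[0,0,0],[0,0,0],[0,0,0]], gripper=[-1,-1,-1,-1,-1,-1,-1,-1])

```text
time: 13.05
tool_pos: [0.4257, -0.2631, 0.257]
ee_rot: [3.142, 0.0, -0.348]
wrist_force: [0.6, 0.0, -2.7]
width: 0.0118
finger_force: 30.0
```

Emit:
play_rows(translation=[[0,0,0],[0,0,-0.14],[0,0,-0.19],[0,0,-0.22],[0,0,-0.23],[0,0,-0.21],[0,0,-0.19],[0,0,-0.14]], twist=[[0,0,0],[0,0,0],[0,0,0],[0,0,0],[0,0,0],[0,0,0],[0,0,0],[0,0,0]], gripper=[-1,-1,-1,-1,-1,-1,-1,-1])

```text
time: 13.85
tool_pos: [0.4263, -0.262, 0.311]
ee_rot: [3.141, -0.001, -0.347]
wrist_force: [-0.0, 0.0, -4.1]
width: 0.0117
finger_force: 30.0
```

```bash
python3 look.py l2 .4263 -.262 -19.9;  python3 plan.py -1 .486,-.064,.335,91.7,18 .486,-.064,.285,91.7,10
```

```text
[ 0.42627747 -0.26202563  0.31095753] -109.88293434671077 13.85
t 13.9 tilt [ 0.002 -0.001 -1.   ]
[[0,-0.05,-0.01],[0,-0.05,0],[0,-0.06,-0.01],[0,-0.06,-0.01],[0.01,-0.06,0],[0.01,-0.07,-0.01],[0.01,-0.06,-0.01],[0.01,-0.07,-0.01]]
[[0,0,-0.35],[0,0,-0.36],[0,0,-0.39],[0,0,-0.4],[0,0,-0.43],[0,0,-0.44],[0,0,-0.46],[0,0,-0.47]]
8
[[0.02,-0.07,0],[0.03,-0.07,-0.01],[0.03,-0.07,-0.01],[0.03,-0.08,-0.01],[0.04,-0.07,-0.01],[0.04,-0.07,-0.01],[0.04,-0.07,-0.01],[0.06,-0.07,-0.01]]
[[0,0,-0.5],[0,0,-0.5],[0,0,-0.52],[0,0,-0.54],[0,0,-0.55],[0,0,-0.56],[0,0,-0.57],[0,0,-0.58]]
8
[[0.05,-0.06,-0.01],[0.06,-0.07,-0.01],[0.07,-0.06,-0.01],[0.07,-0.06,-0.01],[0.08,-0.05,-0.01],[0.08,-0.05,-0.01],[0.08,-0.04,-0.01],[0.09,-0.04,-0.01]]
[[0,0,-0.6],[0,0,-0.6],[0,0,-0.61],[0,0,-0.63],[0,0,-0.63],[0,0,-0.63],[0,0,-0.64],[0,0,-0.65]]
8
[[0.09,-0.04,-0.02],[0.09,-0.03,-0.01],[0.09,-0.02,-0.01],[0.1,-0.02,-0.01],[0.1,-0.01,-0.01],[0.09,0,-0.01],[0.1,0,-0.01],[0.1,0.01,-0.01]]
[[0,0,-0.66],[0,0,-0.65],[0,0,-0.67],[0,0,-0.66],[0,0,-0.67],[0,0,-0.67],[0,0,-0.67],[0,0,-0.67]]
8
[[0.1,0.02,-0.02],[0.09,0.0
[... 348 characters left out ...]
4,0.08,-0.01]]
[[0,0,-0.64],[0,0,-0.64],[0,0,-0.63],[0,0,-0.62],[0,0,-0.61],[0,0,-0.61],[0,0,-0.59],[0,0,-0.58]]
8
[[0.03,0.08,-0.01],[0.03,0.08,-0.01],[0.02,0.07,-0.01],[0.01,0.08,-0.01],[0.02,0.08,0],[0,0.07,-0.01],[0.01,0.07,-0.01],[0,0.07,-0.01]]
[[0,0,-0.58],[0,0,-0.56],[0,0,-0.55],[0,0,-0.53],[0,0,-0.52],[0,0,-0.51],[0,0,-0.49],[0,0,-0.48]]
8
[[0,0.07,-0.01],[-0.01,0.06,0],[-0.01,0.07,-0.01],[-0.01,0.06,-0.01],[-0.01,0.05,0],[-0.01,0.05,-0.01],[-0.02,0.05,-0.01],[0,0,0.14]]
[[0,0,-0.45],[0,0,-0.45],[0,0,-0.42],[0,0,-0.41],[0,0,-0.38],[0,0,-0.37],[0,0,-0.34],[0,0,0]]
8
[[0,0,0.17],[0,0,0.21],[0,0,0.21],[0,0,0.21],[0,0,0.18],[0,0,0.13]]
[[0,0,0],[0,0,0],[0,0,0],[0,0,0],[0,0,0],[0,0,0]]
6
```

View pics/l2.png

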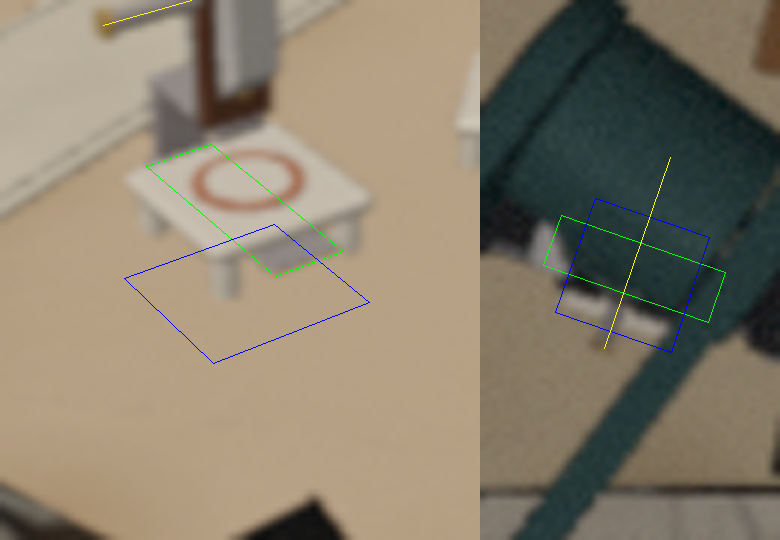

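Tile sits level on the blade. Carry to the near slot of the batt.

```bash
sed -i 's#abs(h-th0)/4.0\*1.25#abs(h-th0)/5.0*1.2#' plan.py; python3 plan.py -1 .486,-.062,.335,91.7,18
```

```text
t 13.9 tilt [ 0.002 -0.001 -1.   ]
[[0,-0.07,-0.01],[0,-0.07,-0.01],[0,-0.07,0],[0,-0.09,-0.01],[0.02,-0.08,-0.01],[0.01,-0.09,-0.01],[0.03,-0.09,-0.01],[0.03,-0.09,-0.02]]
[[0,0,-0.45],[0,0,-0.48],[0,0,-0.51],[0,0,-0.55],[0,0,-0.57],[0,0,-0.61],[0,0,-0.63],[0,0,-0.65]]
8
[[0.04,-0.09,-0.01],[0.04,-0.1,-0.01],[0.06,-0.09,-0.01],[0.06,-0.09,-0.01],[0.07,-0.09,-0.02],[0.08,-0.08,-0.01],[0.08,-0.08,-0.01],[0.1,-0.08,-0.02]]
[[0,0,-0.68],[0,0,-0.7],[0,0,-0.72],[0,0,-0.74],[0,0,-0.76],[0,0,-0.77],[0,0,-0.79],[0,0,-0.8]]
8
[[0.1,-0.06,-0.01],[0.1,-0.06,-0.01],[0.12,-0.05,-0.02],[0.12,-0.05,-0.01],[0.12,-0.03,-0.02],[0.12,-0.02,-0.01],[0.13,-0.01,-0.02],[0.13,0,-0.01]]
[[0,0,-0.82],[0,0,-0.83],[0,0,-0.83],[0,0,-0.85],[0,0,-0.85],[0,0,-0.85],[0,0,-0.86],[0,0,-0.86]]
8
[[0.12,0.01,-0.02],[0.13,0.02,-0.01],[0.12,0.04,-0.01],[0.12,0.04,-0.02],[0.12,0.05,-0.01],[0.11,0.06,-0.02],[0.1,0.07,-0.01],[0.09,0.08,-0.02]]
[[0,0,-0.86],[0,0,-0.86],[0,0,-0.86],[0,0,-0.86],[0,0,-0.85],[0,0,-0.84],[0,0,-0.84],[0,0,-0.82]]
8
[[0.09,0.09,-0.01],[0.08,0.08,-0.01],[0.07,0.1,-0.02],[0.06,0.1,-0.01],[0.05,0.1,-0.01],[0.05,0.1,-0.02],[0.03,0.1,-0.01],[0.03,0.1,-0.01]]
[[0,0,-0.82],[0,0,-0.8],[0,0,-0.79],[0,0,-0.78],[0,0,-0.76],[0,0,-0.74],[0,0,-0.72],[0,0,-0.7]]
8
[[0.02,0.1,-0.01],[0.01,0.09,-0.01],[0.01,0.1,-0.01],[0,0.09,-0.01],[-0.01,0.08,-0.01],[-0.01,0.08,-0.01],[-0.01,0.08,-0.01],[-0.02,0.07,-0.01]]
[[0,0,-0.67],[0,0,-0.66],[0,0,-0.63],[0,0,-0.6],[0,0,-0.57],[0,0,-0.55],[0,0,-0.51],[0,0,-0.49]]
8
[[-0.01,0.06,-0.01]]
[[0,0,-0.44]]
1
```

Emit:
play_rows(translation=[[0,-0.07,-0.01],[0,-0.07,-0.01],[0,-0.07,0],[0,-0.09,-0.01],[0.02,-0.08,-0.01],[0.01,-0.09,-0.01],[0.03,-0.09,-0.01],[0.03,-0.09,-0.02]], twist=[[0,0,-0.45],[0,0,-0.48],[0,0,-0.51],[0,0,-0.55],[0,0,-0.57],[0,0,-0.61],[0,0,-0.63],[0,0,-0.65]], gripper=[-1,-1,-1,-1,-1,-1,-1,-1])

```text
time: 14.75
tool_pos: [0.4337, -0.2365, 0.3124]
ee_rot: [-3.141, 0.001, 0.1]
wrist_force: [0.0, -0.7, -3.5]
width: 0.0115
finger_force: 30.0
```

Emit:
play_rows(translation=[[0.04,-0.09,-0.01],[0.04,-0.1,-0.01],[0.06,-0.09,-0.01],[0.06,-0.09,-0.01],[0.07,-0.09,-0.02],[0.08,-0.08,-0.01],[0.08,-0.08,-0.01],[0.1,-0.08,-0.02]], twist=[[0,0,-0.68],[0,0,-0.7],[0,0,-0.72],[0,0,-0.74],[0,0,-0.76],[0,0,-0.77],[0,0,-0.79],[0,0,-0.8]], gripper=[-1,-1,-1,-1,-1,-1,-1,-1])

```text
time: 15.55
tool_pos: [0.4438, -0.2024, 0.3165]
ee_rot: [-3.141, 0.001, 0.697]
wrist_force: [-0.0, -0.6, -5.3]
width: 0.0119
finger_force: 30.0
```

Emit:
play_rows(translation=[[0.1,-0.06,-0.01],[0.1,-0.06,-0.01],[0.12,-0.05,-0.02],[0.12,-0.05,-0.01],[0.12,-0.03,-0.02],[0.12,-0.02,-0.01],[0.13,-0.01,-0.02],[0.13,0,-0.01]], twist=[[0,0,-0.82],[0,0,-0.83],[0,0,-0.83],[0,0,-0.85],[0,0,-0.85],[0,0,-0.85],[0,0,-0.86],[0,0,-0.86]], gripper=[-1,-1,-1,-1,-1,-1,-1,-1])

```text
time: 16.35
tool_pos: [0.4552, -0.1641, 0.321]
ee_rot: [-3.141, -0.0, 1.372]
wrist_force: [0.4, -0.2, -3.5]
width: 0.0119
finger_force: 30.0
```

Emit:
play_rows(translation=[[0.12,0.01,-0.02],[0.13,0.02,-0.01],[0.12,0.04,-0.01],[0.12,0.04,-0.02],[0.12,0.05,-0.01],[0.11,0.06,-0.02],[0.1,0.07,-0.01],[0.09,0.08,-0.02]], twist=[[0,0,-0.86],[0,0,-0.86],[0,0,-0.86],[0,0,-0.86],[0,0,-0.85],[0,0,-0.84],[0,0,-0.84],[0,0,-0.82]], gripper=[-1,-1,-1,-1,-1,-1,-1,-1])

```text
time: 17.15
tool_pos: [0.4666, -0.1257, 0.3257]
ee_rot: [-3.141, -0.001, 2.051]
wrist_force: [0.1, 0.4, -3.4]
width: 0.0118
finger_force: 30.0
```

Emit:
play_rows(translation=[[0.09,0.09,-0.01],[0.08,0.08,-0.01],[0.07,0.1,-0.02],[0.06,0.1,-0.01],[0.05,0.1,-0.01],[0.05,0.1,-0.02],[0.03,0.1,-0.01],[0.03,0.1,-0.01]], twist=[[0,0,-0.82],[0,0,-0.8],[0,0,-0.79],[0,0,-0.78],[0,0,-0.76],[0,0,-0.74],[0,0,-0.72],[0,0,-0.7]], gripper=[-1,-1,-1,-1,-1,-1,-1,-1])

```text
time: 17.95
tool_pos: [0.4771, -0.0908, 0.3297]
ee_rot: [-3.141, -0.001, 2.662]
wrist_force: [0.0, 0.7, -4.6]
width: 0.0119
finger_force: 30.0
```

Emit:
play_rows(translation=[[0.02,0.1,-0.01],[0.01,0.09,-0.01],[0.01,0.1,-0.01],[0,0.09,-0.01],[-0.01,0.08,-0.01],[-0.01,0.08,-0.01],[-0.01,0.08,-0.01],[-0.02,0.07,-0.01]], twist=[[0,0,-0.67],[0,0,-0.66],[0,0,-0.63],[0,0,-0.6],[0,0,-0.57],[0,0,-0.55],[0,0,-0.51],[0,0,-0.49]], gripper=[-1,-1,-1,-1,-1,-1,-1,-1])

```text
time: 18.75
tool_pos: [0.4851, -0.0641, 0.3329]
ee_rot: [3.141, -0.001, 3.129]
wrist_force: [-0.3, -0.0, -3.6]
width: 0.0119
finger_force: 30.0
```

Emit:
play_rows(translation=[[-0.01,0.06,-0.01],[0,0,0],[0,0,0]], twist=[[0,0,-0.44],[0,0,0],[0,0,0]], gripper=[-1,-1,-1])

```text
time: 19.05
tool_pos: [0.4855, -0.0619, 0.3335]
ee_rot: [-3.142, -0.001, -3.113]
wrist_force: [0.1, 0.2, -3.6]
width: 0.012
finger_force: 30.0
```

```bash
python3 look.py l3 .486 -.062 1.7;  python3 plan.py -1 .486,-.062,.262,91.7,10; python3 plan.py -1 .486,-.062,.335,91.7,50 .489,-.168,.335,91.7,14|tail -9
```

```text
[ 0.48553927 -0.06187831  0.33349182] -268.3763044789131 19.05
t 19.1 tilt [-0. -0. -1.]
[[0,0,0.14],[0,0,0.19],[0,0,0.21],[0,0,0.24],[-0.01,0,0.23],[0,0,0.24],[0,0,0.21],[0,0,0.19]]
[[0,0,0],[0,0,0],[0,0,0],[0,0,-0.01],[0,0,0],[0,0,0],[0,0,0],[0,0,0]]
8
[[0,0,0.14]]
[[0,0,0]]
1
t 19.1 tilt [-0. -0. -1.]
[[-0.01,0,-0.03],[0,-0.19,0],[0,-0.24,0],[0,-0.28,0],[0,-0.3,0],[0,-0.32,0],[0,-0.31,0],[0,-0.31,0]]
[[0,0,-0.01],[0,0,0],[0,0,0],[0,0,0],[0,0,0],[0,0,0],[0,0,0],[0,0,0]]
8
[[0,-0.27,0],[0,-0.24,0],[0,-0.19,0]]
[[0,0,0],[0,0,0],[0,0,0]]
3
```

View pics/l3.png

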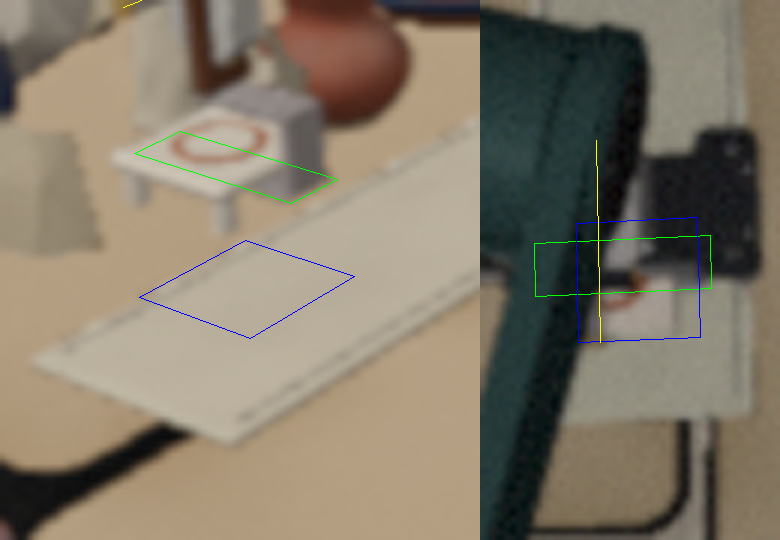

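Tile still seated; target footprint lies centrally on the batt. Lower and withdraw.

Emit:
play_rows(translation=[[0,0,0.16],[0,0,0.25],[0,0,0.3],[0,0,0.3],[0,0,0.25],[0,0,0.2],[0,0,0.13],[0,0,0.1]], twist=[[0,0,0],[0,0,0],[0,0,0],[0,0,0],[0,0,0],[0,0,0],[0,0,0],[0,0,0]], gripper=[-1,-1,-1,-1,-1,-1,-1,-1])

```text
time: 19.95
tool_pos: [0.4857, -0.0619, 0.266]
ee_rot: [-3.141, 0.0, -3.112]
wrist_force: [-0.4, -0.1, -2.0]
width: 0.0121
finger_force: 30.0
```

Emit:
play_rows(translation=[[0,0,0.1],[0,0,0],[0,0,0]], twist=[[0,0,0],[0,0,0],[0,0,0]], gripper=[-1,-1,-1])

```text
time: 20.25
tool_pos: [0.4858, -0.0619, 0.2627]
ee_rot: [-3.141, 0.001, -3.112]
wrist_force: [0.3, 0.2, -2.1]
width: 0.0119
finger_force: 30.0
```

Emit:
play_rows(translation=[[0,-0.15,0],[0,-0.24,0],[0,-0.28,0],[0,-0.3,0],[0,-0.32,0],[0,-0.31,0],[0,-0.31,0],[0,-0.3,0]], twist=[[0,0,0],[0,0,0],[0,0,0],[0,0,0],[0,0,0],[0,0,0],[0,0,0],[0,0,0]], gripper=[-1,-1,-1,-1,-1,-1,-1,-1])

```text
time: 21.05
tool_pos: [0.4882, -0.1515, 0.2622]
ee_rot: [-3.142, -0.0, -3.113]
wrist_force: [0.8, -0.1, -2.7]
width: 0.0118
finger_force: 30.0
```

Emit:
play_rows(translation=[[0,-0.3,0],[0,-0.3,0],[0,0,-0.3],[0,0,-0.4],[0,0,-0.5],[0,0,-0.4],[0,0,-0.3]], twist=[[0,0,0],[0,0,0],[0,0,0],[0,0,0],[0,0,0],[0,0,0],[0,0,0]], gripper=[-1,-1,-1,-1,-1,-1,-1])

```text
time: 21.75
tool_pos: [0.4891, -0.174, 0.3406]
ee_rot: [-3.141, 0.002, -3.112]
wrist_force: [-0.2, -0.2, -2.1]
width: 0.0121
finger_force: 30.0
```

```bash
python3 - <<'E'
from h import *
for c in ['top','scene']:
  im=robot.snapshot(c)
  if c=='top': tiles(im,[(.453,-.414),(.619,-.266)]); tiles(im,[(.486,-.062)],.029)
  print([(round(d['score'],2),np.round(d['centre'],3).tolist()) for d in robot.spot_point('tile_1',c)])
E
python3 plan.py -1 .495,-.25,.345,-22,18 .487,-.326,.345,-111.5,18 .487,-.326,.257,-111.5,18
```

```text
tile [ 0.4529 -0.414 ] [0.0665 0.0667] yaw mod90 -21.4
tile [ 0.6193 -0.2671] [0.0689 0.0675] yaw mod90 -64.4
tile [ 0.4608 -0.0638] [0.102  0.1185] yaw mod90 -90.0
[(0.87, [0.459, -0.414, 0.002]), (0.81, [0.482, -0.06, 0.005]), (0.69, [0.623, -0.269, -0.001])]
[(0.91, [0.62, -0.268, 0.002]), (0.78, [0.482, -0.058, 0.004]), (0.56, [0.453, -0.417, 0.001]), (0.55, [0.4, -0.56, -0.0]), (0.42, [0.579, -0.403, 0.002])]
t 21.9 tilt [ 0.  0. -1.]
[[0,-0.04,0],[-0.01,-0.05,-0.01],[-0.01,-0.06,0],[-0.01,-0.05,-0.01],[-0.01,-0.06,0],[-0.03,-0.07,-0.01],[-0.02,-0.06,-0.01],[-0.04,-0.07,0]]
[[0,0,0.45],[0,0,0.52],[0,0,0.56],[0,0,0.61],[0,0,0.65],[0,0,0.7],[0,0,0.73],[0,0,0.76]]
8
[[-0.04,-0.06,-0.01],[-0.04,-0.06,-0.01],[-0.05,-0.06,0],[-0.06,-0.06,-0.01],[-0.06,-0.05,-0.01],[-0.07,-0.05,0],[-0.07,-0.04,-0.01],[-0.07,-0.04,-0.01]]
[[0,0,0.78],[0,0,0.81],[0,0,0.82],[0,0,0.84],[0,0,0.84],[0,0,0.85],[0,0,0.85],[0,0,0.85]]
8
[[-0.08,-0.02,-0.01],[-0.07,-0.03,0],[-0.08,-0.01,-0.01],[-0.08,-0.01,-0.01],[-0.07,0,0],[-0.07,0,-0.01],[-0.06,0.01,0],[-0.07,0.01,-0.01]]
[[0,0,0.83],[0,0,0.83],[0,0,0.8],[0,0
[... 182 characters left out ...]

[[0,0,0.61],[0,0,0.57],[0,0,0.51],[0,0,0.45],[0,0,0.46],[0,0,0.54],[0,0,0.6],[0,0,0.65]]
8
[[-0.07,0.04,0],[-0.08,0.05,0],[-0.08,0.06,0],[-0.07,0.06,0],[-0.07,0.07,0],[-0.06,0.08,0],[-0.06,0.09,0],[-0.05,0.09,0]]
[[0,0,0.7],[0,0,0.75],[0,0,0.78],[0,0,0.81],[0,0,0.83],[0,0,0.84],[0,0,0.85],[0,0,0.85]]
8
[[-0.05,0.1,0],[-0.03,0.09,0],[-0.03,0.1,0],[-0.01,0.09,0],[-0.01,0.09,0],[0,0.09,0],[0,0.08,0],[0.01,0.07,0]]
[[0,0,0.85],[0,0,0.83],[0,0,0.81],[0,0,0.78],[0,0,0.74],[0,0,0.7],[0,0,0.66],[0,0,0.6]]
8
[[0.01,0.06,0],[0.01,0.06,0],[0,0,0.24],[0,0,0.31],[0,0,0.36],[0,0,0.38],[0,0,0.36],[0,0,0.31]]
[[0,0,0.53],[0,0,0.46],[0,0,0],[0,0,0],[0,0,0],[0,0,0],[0,0,0],[0,0,0]]
8
[[0,0,0.24]]
[[0,0,0]]
1
```

Emit:
play_rows(translation=[[0,0,0],[0,0,0],[0,0,0],[0,0,0],[0,0,0],[0,0,0],[0,0,0],[0,0,0]], twist=[[0,0,0.6],[0,0,0.9],[0,0,1],[0,0,1],[0,0,1],[0,0,1],[0,0,1],[0,0,1]], gripper=[-1,-1,-1,-1,-1,-1,-1,-1])

```text
time: 22.75
tool_pos: [0.4886, -0.174, 0.3366]
ee_rot: [-3.141, -0.003, 2.417]
wrist_force: [0.8, 0.2, -2.6]
width: 0.0119
finger_force: 30.0
```

Emit:
play_rows(translation=[[0,0,0],[0,0,0],[0,0,0],[0,0,0],[0,0,0],[0,0,0],[0,0,0],[0,0,0]], twist=[[0,0,1],[0,0,1],[0,0,1],[0,0,1],[0,0,1],[0,0,1],[0,0,1],[0,0,1]], gripper=[-1,-1,-1,-1,-1,-1,-1,-1])

```text
time: 23.55
tool_pos: [0.4886, -0.174, 0.3366]
ee_rot: [-3.139, -0.001, 1.617]
wrist_force: [0.0, 0.4, -1.6]
width: 0.0116
finger_force: 30.0
```

Emit:
play_rows(translation=[[0,0,0],[0,0,0],[0,0,0],[0,0,0],[0,0,0],[0,0,0],[0,0,0],[0,0,0]], twist=[[0,0,1],[0,0,1],[0,0,1],[0,0,1],[0,0,1],[0,0,1],[0,0,1],[0,0,1]], gripper=[-1,-1,-1,-1,-1,-1,-1,-1])

```text
time: 24.35
tool_pos: [0.4886, -0.174, 0.3366]
ee_rot: [-3.139, 0.001, 0.817]
wrist_force: [0.7, 0.1, -2.8]
width: 0.0117
finger_force: 30.0
```

Emit:
play_rows(translation=[[0,0,0],[0,0,0],[0,0,0],[0,0,0],[0,0,0],[0,0,0],[0,0,0],[0,0,0]], twist=[[0,0,1],[0,0,1],[0,0,1],[0,0,1],[0,0,1],[0,0,1],[0,0,1],[0,0,1]], gripper=[-1,-1,-1,-1,-1,-1,-1,-1])

```text
time: 25.15
tool_pos: [0.4886, -0.174, 0.3366]
ee_rot: [-3.14, 0.003, 0.017]
wrist_force: [0.1, -0.9, -3.0]
width: 0.0117
finger_force: 30.0
```

Emit:
play_rows(translation=[[0,0,0],[0,0,0],[0,0,0],[0,0,0],[0,0,0],[0,0,0]], twist=[[0,0,1],[0,0,1],[0,0,1],[0,0,0.9],[0,0,0],[0,0,0]], gripper=[-1,-1,-1,-1,-1,-1])

```text
time: 25.75
tool_pos: [0.4887, -0.1741, 0.3372]
ee_rot: [-3.141, 0.002, -0.367]
wrist_force: [0.0, -0.0, -2.5]
width: 0.0121
finger_force: 30.0
```

```bash
python3 plan.py -1 .487,-.326,.335,-111.5,25 .487,-.326,.257,-111.5,18
```

```text
t 25.8 tilt [-0.002  0.001 -1.   ]
[[0.12,0.33,0.01],[0.16,0.43,0],[0.19,0.49,0.01],[0.19,0.53,0.01],[0.2,0.53,0.01],[0.19,0.49,0],[0.16,0.43,0.01],[0.13,0.33,0.01]]
[[0,0,0.01],[0,0,0.01],[0,0,0.01],[0,0,0.01],[0,0,0.01],[0,0,0.01],[0,0,0.01],[0,0,0.01]]
8
[[0,0,0.25],[0,0,0.34],[0,0,0.38],[0,0,0.39],[0,0,0.33],[0,0,0.26]]
[[0,0,0],[0,0,0],[0,0,0],[0,0,0],[0,0,0],[0,0,0]]
6
```

Emit:
play_rows(translation=[[0.12,0.33,0.01],[0.16,0.43,0],[0.19,0.49,0.01],[0.19,0.53,0.01],[0.2,0.53,0.01],[0.19,0.49,0],[0.16,0.43,0.01],[0.13,0.33,0.01]], twist=[[0,0,0.01],[0,0,0.01],[0,0,0.01],[0,0,0.01],[0,0,0.01],[0,0,0.01],[0,0,0.01],[0,0,0.01]], gripper=[-1,-1,-1,-1,-1,-1,-1,-1])

```text
time: 26.55
tool_pos: [0.4866, -0.3282, 0.3355]
ee_rot: [3.141, 0.0, -0.378]
wrist_force: [-1.0, 0.0, -1.9]
width: 0.0117
finger_force: 30.0
```

Emit:
play_rows(translation=[[0,0,0.25],[0,0,0.34],[0,0,0.38],[0,0,0.39],[0,0,0.33],[0,0,0.26],[0,0,0],[0,0,0]], twist=[[0,0,0],[0,0,0],[0,0,0],[0,0,0],[0,0,0],[0,0,0],[0,0,0],[0,0,0]], gripper=[-1,-1,-1,-1,-1,-1,-1,-1])

```text
time: 27.35
tool_pos: [0.4871, -0.3263, 0.2578]
ee_rot: [3.142, -0.0, -0.377]
wrist_force: [0.5, -0.8, -2.3]
width: 0.012
finger_force: 30.0
```

```bash
python3 look.py l4 .4535 -.4145 -21.5
python3 - <<'E'
from h import *
print([(round(d['score'],2),np.round(d['centre'],3).tolist()) for d in robot.spot_point('tile_1','scene')])
E
python3 plan.py -1 .4540,-.4132,.257,-111.5,15 .4540,-.4132,.31,-111.5,10
```

```text
[ 0.48708315 -0.32629331  0.25784779] -111.60109896185263 27.35
[(0.94, [0.452, -0.418, -0.002]), (0.62, [0.482, -0.062, 0.001]), (0.55, [0.617, -0.269, -0.002])]
t 27.5 tilt [ 0.002 -0.002 -1.   ]
[[0,0.21,0],[0,0.28,0.01],[0.01,0.33,0.01],[0,0.34,0.01],[0,0.34,0],[0.01,0.33,0.01],[0,0.27,0.01],[0,0.22,0]]
[[0,0,0],[0,0,0],[0,0,-0.01],[0,0,0],[0,0,0],[0,0,-0.01],[0,0,0],[0,0,0]]
8
[[0,0,-0.14],[0,0,-0.19],[0,0,-0.22],[0,0,-0.22],[0,0,-0.22],[0,0,-0.19],[0,0,-0.14]]
[[0,0,0],[0,0,0],[0,0,0],[0,0,0],[0,0,0],[0,0,0],[0,0,0]]
7
```

View pics/l4.png

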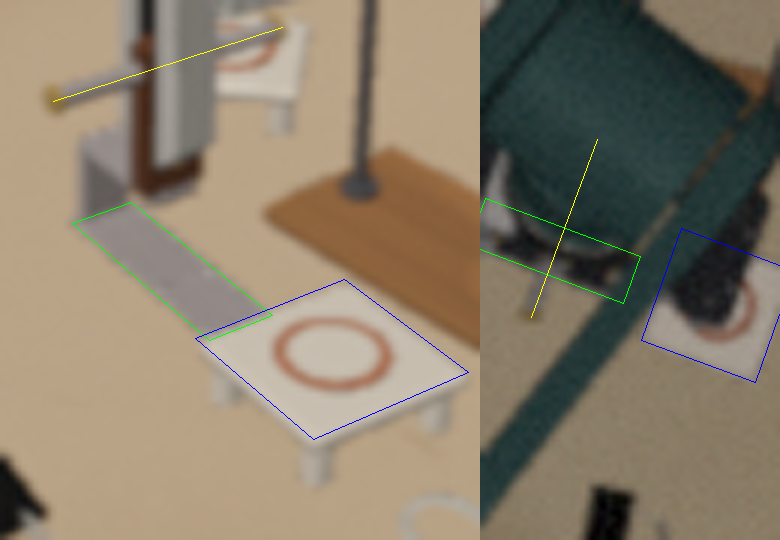

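Aligned (tile's left corner at (196,338), blade tip pointing between its feet). Insert and lift.

Emit:
play_rows(translation=[[0,0.21,0],[0,0.28,0.01],[0.01,0.33,0],[0,0.34,0.01],[0,0.34,0],[0.01,0.33,0],[0,0.27,0],[0,0.22,0]], twist=[[0,0,0],[0,0,0],[0,0,0],[0,0,0],[0,0,0],[0,0,0],[0,0,0],[0,0,0]], gripper=[-1,-1,-1,-1,-1,-1,-1,-1])

```text
time: 28.3
tool_pos: [0.453, -0.4141, 0.257]
ee_rot: [3.142, 0.0, -0.378]
wrist_force: [-0.8, 0.7, -2.6]
width: 0.0123
finger_force: 30.0
```

Emit:
play_rows(translation=[[0,0,0],[0,0,-0.14],[0,0,-0.19],[0,0,-0.25],[0,0,-0.25],[0,0,-0.25],[0,0,-0.25],[0,0,-0.2]], twist=[[0,0,0],[0,0,0],[0,0,0],[0,0,0],[0,0,0],[0,0,0],[0,0,0],[0,0,0]], gripper=[-1,-1,-1,-1,-1,-1,-1,-1])

```text
time: 29.1
tool_pos: [0.4537, -0.4129, 0.3198]
ee_rot: [3.141, -0.001, -0.377]
wrist_force: [-0.3, 0.0, -3.8]
width: 0.0117
finger_force: 30.0
```

```bash
python3 plan.py -1 .485,-.29,.335,-111.5,20
```

```text
t 29.1 tilt [ 0.001 -0.001 -1.   ]
[[-0.04,-0.29,-0.04],[-0.05,-0.38,-0.04],[-0.05,-0.44,-0.05],[-0.06,-0.46,-0.06],[-0.06,-0.47,-0.06],[-0.06,-0.44,-0.05],[-0.04,-0.38,-0.05],[-0.04,-0.29,-0.03]]
[[0,0,0],[0,0,0],[0,0,-0.01],[0,0,0],[0,0,0],[0,0,0],[0,0,-0.01],[0,0,0]]
8
```

Emit:
play_rows(translation=[[-0.04,-0.25,-0.04],[-0.05,-0.38,-0.04],[-0.05,-0.44,-0.05],[-0.06,-0.46,-0.06],[-0.06,-0.47,-0.06],[-0.06,-0.44,-0.05],[-0.04,-0.38,-0.05],[-0.04,-0.25,-0.03]], twist=[[0,0,0],[0,0,0],[0,0,0],[0,0,0],[0,0,0],[0,0,0],[0,0,0],[0,0,0]], gripper=[-1,-1,-1,-1,-1,-1,-1,-1])

```text
time: 29.9
tool_pos: [0.4844, -0.2911, 0.3339]
ee_rot: [3.142, -0.001, -0.376]
wrist_force: [-1.0, -0.1, -2.8]
width: 0.0114
finger_force: 30.0
```

Emit:
play_rows(translation=[[0,0,0],[0,0,0],[0,0,0],[0,0,0],[0,0,0],[0,0,0],[0,0,0],[0,0,0]], twist=[[0,0,-0.3],[0,0,-0.5],[0,0,-0.7],[0,0,-0.85],[0,0,-0.85],[0,0,-0.85],[0,0,-0.85],[0,0,-0.85]], gripper=[-1,-1,-1,-1,-1,-1,-1,-1])

```text
time: 30.7
tool_pos: [0.4837, -0.2937, 0.3333]
ee_rot: [3.141, 0.001, 0.201]
wrist_force: [0.2, -0.2, -3.9]
width: 0.0118
finger_force: 30.0
```

Emit:
play_rows(translation=[[0,0,0],[0,0,0],[0,0,0],[0,0,0],[0,0,0],[0,0,0],[0,0,0],[0,0,0]], twist=[[0,0,-0.85],[0,0,-0.85],[0,0,-0.85],[0,0,-0.85],[0,0,-0.85],[0,0,-0.85],[0,0,-0.85],[0,0,-0.85]], gripper=[-1,-1,-1,-1,-1,-1,-1,-1])

```text
time: 31.5
tool_pos: [0.4837, -0.2937, 0.3333]
ee_rot: [3.142, 0.001, 0.881]
wrist_force: [0.7, -0.6, -2.8]
width: 0.0116
finger_force: 30.0
```

Emit:
play_rows(translation=[[0,0,0],[0,0,0],[0,0,0],[0,0,0],[0,0,0],[0,0,0],[0,0,0],[0,0,0]], twist=[[0,0,-0.85],[0,0,-0.85],[0,0,-0.85],[0,0,-0.85],[0,0,-0.85],[0,0,-0.85],[0,0,-0.85],[0,0,-0.85]], gripper=[-1,-1,-1,-1,-1,-1,-1,-1])

```text
time: 32.3
tool_pos: [0.4837, -0.2937, 0.3333]
ee_rot: [-3.141, 0.001, 1.561]
wrist_force: [0.2, 0.4, -3.2]
width: 0.0116
finger_force: 30.0
```

Emit:
play_rows(translation=[[0,0,0],[0,0,0],[0,0,0],[0,0,0],[0,0,0],[0,0,0],[0,0,0],[0,0,0]], twist=[[0,0,-0.85],[0,0,-0.85],[0,0,-0.85],[0,0,-0.85],[0,0,-0.85],[0,0,-0.85],[0,0,-0.85],[0,0,-0.85]], gripper=[-1,-1,-1,-1,-1,-1,-1,-1])

```text
time: 33.1
tool_pos: [0.4837, -0.2936, 0.3333]
ee_rot: [-3.141, 0.0, 2.241]
wrist_force: [-0.2, -0.1, -3.7]
width: 0.0117
finger_force: 30.0
```

Emit:
play_rows(translation=[[0,0,0],[0,0,0],[0,0,0],[0,0,0],[0,0,0],[0,0,0],[0,0,0]], twist=[[0,0,-0.85],[0,0,-0.85],[0,0,-0.8],[0,0,-0.6],[0,0,-0.4],[0,0,-0.2],[0,0,0]], gripper=[-1,-1,-1,-1,-1,-1,-1])

```text
time: 33.8
tool_pos: [0.4838, -0.2934, 0.3334]
ee_rot: [-3.141, 0.0, 2.607]
wrist_force: [-0.8, -0.1, -3.3]
width: 0.0117
finger_force: 30.0
```

```bash
python3 plan.py -1 .581,-.0595,.335,91.7,20
```

```text
t 33.8 tilt [-0. -0. -1.]
[[0.04,0.26,0],[0.03,0.32,0],[0.04,0.36,-0.01],[0.02,0.4,0],[0.01,0.43,0],[-0.01,0.45,0],[-0.03,0.46,-0.01],[-0.05,0.48,0]]
[[0,0,-0.24],[0,0,-0.28],[0,0,-0.32],[0,0,-0.36],[0,0,-0.38],[0,0,-0.4],[0,0,-0.42],[0,0,-0.42]]
8
[[-0.06,0.46,0],[-0.09,0.46,-0.01],[-0.1,0.44,0],[-0.11,0.42,0],[-0.12,0.38,0],[-0.12,0.34,-0.01],[-0.12,0.3,0],[-0.1,0.24,0]]
[[0,0,-0.42],[0,0,-0.42],[0,0,-0.4],[0,0,-0.38],[0,0,-0.36],[0,0,-0.32],[0,0,-0.28],[0,0,-0.24]]
8
```

Emit:
play_rows(translation=[[0.04,0.26,0],[0.03,0.32,0],[0.04,0.36,-0.01],[0.02,0.4,0],[0.01,0.43,0],[-0.01,0.45,0],[-0.03,0.46,-0.01],[-0.05,0.48,0]], twist=[[0,0,-0.24],[0,0,-0.28],[0,0,-0.32],[0,0,-0.36],[0,0,-0.38],[0,0,-0.4],[0,0,-0.42],[0,0,-0.42]], gripper=[-1,-1,-1,-1,-1,-1,-1,-1])

```text
time: 34.6
tool_pos: [0.5332, -0.1738, 0.3344]
ee_rot: [3.141, 0.0, 2.894]
wrist_force: [0.8, -0.8, -2.7]
width: 0.0119
finger_force: 30.0
```

Emit:
play_rows(translation=[[-0.06,0.46,0],[-0.09,0.46,-0.01],[-0.1,0.44,0],[-0.11,0.42,0],[-0.12,0.38,0],[-0.12,0.34,-0.01],[-0.12,0.3,0],[-0.1,0.24,0]], twist=[[0,0,-0.42],[0,0,-0.42],[0,0,-0.4],[0,0,-0.38],[0,0,-0.36],[0,0,-0.32],[0,0,-0.28],[0,0,-0.24]], gripper=[-1,-1,-1,-1,-1,-1,-1,-1])

```text
time: 35.4
tool_pos: [0.5814, -0.0578, 0.3351]
ee_rot: [-3.141, 0.0, -3.109]
wrist_force: [-0.2, -0.2, -2.9]
width: 0.0115
finger_force: 30.0
```

Emit:
play_rows(translation=[[0,0,0],[0,0,0]], twist=[[0,0,0],[0,0,0]], gripper=[-1,-1])

```text
time: 35.6
tool_pos: [0.581, -0.0591, 0.335]
ee_rot: [-3.141, -0.0, -3.111]
wrist_force: [0.2, -0.2, -3.5]
width: 0.0118
finger_force: 30.0
```

```bash
python3 look.py l5 .581 -.06 1.7;  python3 plan.py -1 .581,-.06,.262,91.7,12
```

```text
[ 0.58103531 -0.05906091  0.33498112] -268.2662548182787 35.6
t 35.7 tilt [-0.    -0.001 -1.   ]
[[0,0,0.17],[0,0,0.22],[0,0,0.25],[0,-0.01,0.27],[0,0,0.27],[0,0,0.26],[0,0,0.22],[0,0,0.17]]
[[0,0,0],[0,0,0],[0,0,0],[0,0,0],[0,0,0],[0,0,0],[0,0,0],[0,0,0]]
8
```

View pics/l5.png

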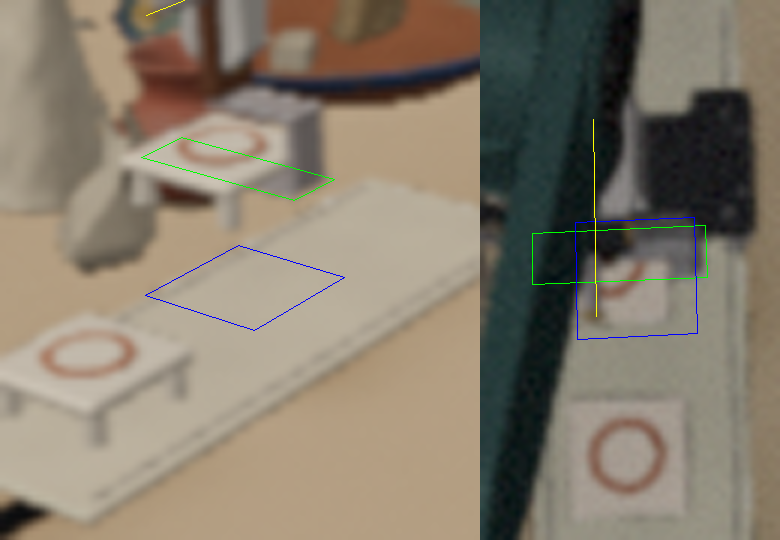

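Second tile is seated over the middle slot, first tile well placed at (95,370). Lower and withdraw.

Emit:
play_rows(translation=[[0,0,0.17],[0,0,0.27],[0,0,0.3],[0,0,0.3],[0,0,0.28],[0,0,0.2],[0,0,0.13],[0,0,0.1]], twist=[[0,0,0],[0,0,0],[0,0,0],[0,0,0],[0,0,0],[0,0,0],[0,0,0],[0,0,0]], gripper=[-1,-1,-1,-1,-1,-1,-1,-1])

```text
time: 36.5
tool_pos: [0.5811, -0.059, 0.2648]
ee_rot: [-3.141, 0.0, -3.111]
wrist_force: [-0.7, 0.1, -2.3]
width: 0.0118
finger_force: 30.0
```

Emit:
play_rows(translation=[[0,0,0.07],[0,0,0],[0,0,0]], twist=[[0,0,0],[0,0,0],[0,0,0]], gripper=[-1,-1,-1])

```text
time: 36.8
tool_pos: [0.5812, -0.059, 0.2628]
ee_rot: [-3.141, 0.001, -3.111]
wrist_force: [0.2, 0.2, -2.6]
width: 0.0118
finger_force: 30.0
```

Emit:
play_rows(translation=[[0,-0.15,0],[0,-0.24,0],[0,-0.28,0],[0,-0.3,0],[0,-0.32,0],[0,-0.31,0],[0,-0.31,0],[0,-0.3,0]], twist=[[0,0,0],[0,0,0],[0,0,0],[0,0,0],[0,0,0],[0,0,0],[0,0,0],[0,0,0]], gripper=[-1,-1,-1,-1,-1,-1,-1,-1])

```text
time: 37.6
tool_pos: [0.5837, -0.1487, 0.2622]
ee_rot: [-3.142, -0.0, -3.112]
wrist_force: [-0.0, 0.3, -2.2]
width: 0.0118
finger_force: 30.0
```

Emit:
play_rows(translation=[[0,-0.25,0],[0,-0.1,0],[0,0,-0.3],[0,0,-0.4],[0,0,-0.5],[0,0,-0.4],[0,0,-0.3]], twist=[[0,0,0],[0,0,0],[0,0,0],[0,0,0],[0,0,0],[0,0,0],[0,0,0]], gripper=[-1,-1,-1,-1,-1,-1,-1])

```text
time: 38.3
tool_pos: [0.5843, -0.1608, 0.3409]
ee_rot: [-3.141, 0.003, -3.111]
wrist_force: [0.7, 0.2, -1.5]
width: 0.0117
finger_force: 30.0
```

Run:
```python
from h import *
print(robot.get_obs()['tool_pos'],robot.get_obs()['ee_rot'])
for c in ['top','scene']:
  im=robot.snapshot(c)
  if c=='top': tiles(im,[(.619,-.266)])
  print([(round(d['score'],2),np.round(d['centre'],3).tolist()) for d in robot.spot_point('tile_1',c)])
```

```text
[ 0.58429298 -0.1607891   0.34088844] [-3.14071592e+00  2.72825236e-03 -3.11050687e+00]
tile [ 0.6196 -0.2655] [0.1195 0.1195] yaw mod90 -90.0
[(0.7, [0.668, -0.275, -0.0]), (0.35, [0.577, -0.407, 0.116]), (0.29, [0.389, -0.567, -0.002])]
[(0.91, [0.666, -0.277, 0.002]), (0.88, [0.576, -0.058, 0.003]), (0.78, [0.483, -0.06, 0.004])]
```

Tile A was knocked to about (0.667, -0.276). Measure it anew.

Run:
```python
from h import *
im=robot.snapshot('top')
p,ab,a,r,m=fit(im,.667,-.276,.024,.06,s=3000);print(p,ab,-a)
p,ab,a,r,m=fit(im,.667,-.276,.024,.05,s=3000);print(p,ab,-a)
s=rectify(robot.snapshot('scene'),.607,.727,-.336,-.216,.024,3000,'scene')
o=rectify(im,.55,.78,-.45,-.13,.024,1500)
cv2.imwrite('pics/A.png',cv2.resize(np.hstack([cv2.resize(r,(360,360)),s])[:,:,::-1],(720,360)))
```

```text
[ 0.6628 -0.2758] [0.0689 0.069 ] -64.8
[ 0.6628 -0.2755] [0.0689 0.0689] -64.8
```

View pics/A.png

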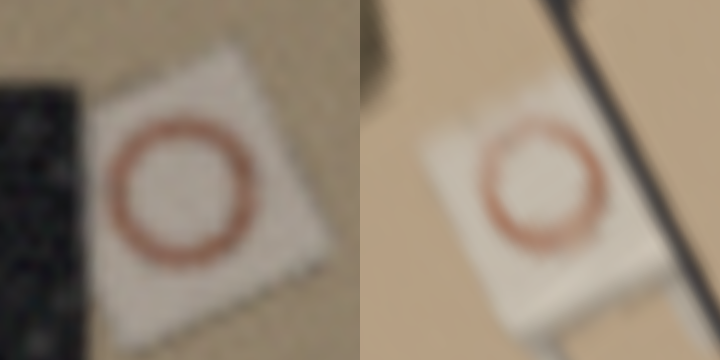

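Ring centres agree on tile A at (0.664, -0.2765), yaw 25.2°. Approach with heading -64.8°.

Emit:
play_rows(translation=[[0,0,0],[0,0,0],[0,0,0],[0,0,0],[0,0,0],[0,0,0],[0,0,0],[0,0,0]], twist=[[0,0,0.6],[0,0,0.9],[0,0,1],[0,0,1],[0,0,1],[0,0,1],[0,0,1],[0,0,1]], gripper=[-1,-1,-1,-1,-1,-1,-1,-1])

```text
time: 39.4
tool_pos: [0.5839, -0.1613, 0.3367]
ee_rot: [-3.141, -0.003, 2.418]
wrist_force: [0.7, -0.2, -2.7]
width: 0.0114
finger_force: 30.0
```

Emit:
play_rows(translation=[[0,0,0],[0,0,0],[0,0,0],[0,0,0],[0,0,0],[0,0,0],[0,0,0],[0,0,0]], twist=[[0,0,1],[0,0,1],[0,0,1],[0,0,1],[0,0,1],[0,0,1],[0,0,1],[0,0,1]], gripper=[-1,-1,-1,-1,-1,-1,-1,-1])

```text
time: 40.2
tool_pos: [0.5839, -0.1613, 0.3367]
ee_rot: [-3.139, -0.001, 1.618]
wrist_force: [-0.0, 0.2, -1.4]
width: 0.0117
finger_force: 30.0
```

Emit:
play_rows(translation=[[0,0,0],[0,0,0],[0,0,0],[0,0,0],[0,0,0],[0,0,0],[0,0,0],[0,0,0]], twist=[[0,0,1],[0,0,1],[0,0,1],[0,0,1],[0,0,1],[0,0,1],[0,0,1],[0,0,1]], gripper=[-1,-1,-1,-1,-1,-1,-1,-1])

```text
time: 41.0
tool_pos: [0.5839, -0.1613, 0.3367]
ee_rot: [-3.139, 0.001, 0.818]
wrist_force: [-0.1, -0.6, -2.0]
width: 0.012
finger_force: 30.0
```

Emit:
play_rows(translation=[[0,0,0],[0,0,0],[0,0,0],[0,0,0],[0,0,0],[0,0,0]], twist=[[0,0,1],[0,0,1],[0,0,1],[0,0,0.8],[0,0,0],[0,0,0]], gripper=[-1,-1,-1,-1,-1,-1])

```text
time: 41.6
tool_pos: [0.584, -0.1613, 0.3373]
ee_rot: [-3.14, 0.001, 0.444]
wrist_force: [0.1, -0.6, -2.4]
width: 0.012
finger_force: 30.0
```

```bash
python3 plan.py -1 .6257,-.1951,.335,-64.8,25 .6257,-.1951,.257,-64.8,18
python3 - <<'E'
from h import *
im=robot.snapshot('top'); tiles(im,[(.664,-.2765)])
E
```

```text
t 41.6 tilt [-0.002  0.001 -1.   ]
[[0.18,0.37,0.02],[0.22,0.47,0.02],[0.18,0.37,0.02],[0,0,0.25],[0,0,0.34],[0,0,0.38],[0,0,0.39],[0,0,0.33]]
[[0,0,0.01],[0,0,0.02],[0,0,0.01],[0,0,0],[0,0,0],[0,0,0],[0,0,0],[0,0,0]]
8
[[0,0,0.26]]
[[0,0,0]]
1
tile [ 0.6628 -0.2757] [0.0673 0.0691] yaw mod90 -64.1
```

Emit:
play_rows(translation=[[0.18,0.37,0.02],[0.22,0.47,0.02],[0.18,0.37,0.02],[0,0,0.25],[0,0,0.34],[0,0,0.38],[0,0,0.39],[0,0,0.33]], twist=[[0,0,0.01],[0,0,0.02],[0,0,0.01],[0,0,0],[0,0,0],[0,0,0],[0,0,0],[0,0,0]], gripper=[-1,-1,-1,-1,-1,-1,-1,-1])

```text
time: 42.45
tool_pos: [0.625, -0.1946, 0.2658]
ee_rot: [-3.14, 0.002, 0.438]
wrist_force: [-0.2, -0.7, -2.4]
width: 0.0121
finger_force: 30.0
```

Emit:
play_rows(translation=[[0,0,0.26],[0,0,0],[0,0,0]], twist=[[0,0,0],[0,0,0],[0,0,0]], gripper=[-1,-1,-1])

```text
time: 42.75
tool_pos: [0.6258, -0.1952, 0.2578]
ee_rot: [3.142, 0.0, 0.438]
wrist_force: [0.4, -0.4, -2.0]
width: 0.0116
finger_force: 30.0
```

```bash
python3 look.py l6 .6635 -.2762 25.4; python3 plan.py -1 .6625,-.2745,.257,-64.6,15
```

```text
[ 0.62575894 -0.19521192  0.25783641] -64.91302508866023 42.75
t 42.9 tilt [ 0.002 -0.001 -1.   ]
[[0,0.2,0],[0,0.26,0.01],[-0.01,0.31,0.01],[0,0.32,0.01],[0,0.32,0],[0,0.31,0.01],[-0.01,0.26,0.01],[0,0.2,0]]
[[0,0,-0.01],[0,0,0],[0,0,-0.01],[0,0,-0.01],[0,0,-0.01],[0,0,0],[0,0,-0.01],[0,0,0]]
8
```

View pics/l6.png

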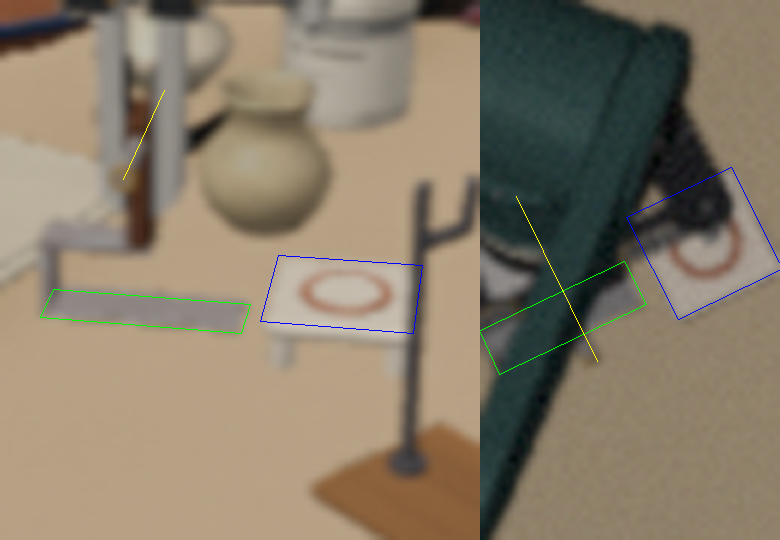

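Aligned: blade tip at (245,318), tile edge at (262,320). Insert and lift.

Emit:
play_rows(translation=[[0,0.2,0],[0,0.26,0.01],[-0.01,0.31,0],[0,0.32,0.01],[0,0.32,0],[0,0.31,0],[0,0.26,0],[0,0.2,0]], twist=[[0,0,-0.01],[0,0,0],[0,0,-0.01],[0,0,-0.01],[0,0,0],[0,0,0],[0,0,0],[0,0,0]], gripper=[-1,-1,-1,-1,-1,-1,-1,-1])

```text
time: 43.65
tool_pos: [0.6629, -0.2755, 0.2569]
ee_rot: [3.142, 0.0, 0.44]
wrist_force: [-0.5, 0.9, -2.2]
width: 0.0123
finger_force: 30.0
```

Emit:
play_rows(translation=[[0,0,0],[0,0,-0.14],[0,0,-0.2],[0,0,-0.3],[0,0,-0.35],[0,0,-0.35],[0,0,-0.3],[0,0,-0.2]], twist=[[0,0,0],[0,0,0],[0,0,0],[0,0,0],[0,0,0],[0,0,0],[0,0,0],[0,0,0]], gripper=[-1,-1,-1,-1,-1,-1,-1,-1])

```text
time: 44.45
tool_pos: [0.6626, -0.2743, 0.3333]
ee_rot: [3.139, -0.002, 0.441]
wrist_force: [0.1, 1.1, -3.6]
width: 0.0119
finger_force: 30.0
```

```bash
python3 plan.py -1 .6,-.2,.34,-64.8,18
```

```text
t 44.5 tilt [ 0.003 -0.002 -1.   ]
[[-0.07,-0.25,-0.02],[-0.09,-0.34,-0.02],[-0.1,-0.38,-0.03],[-0.1,-0.4,-0.03],[-0.11,-0.39,-0.03],[-0.09,-0.33,-0.02],[-0.06,-0.26,-0.02]]
[[0,0,0],[0,0,0],[0,0,0],[0,0,0.01],[0,0,0],[0,0,0],[0,0,0]]
7
```

Emit:
play_rows(translation=[[-0.07,-0.25,-0.02],[-0.09,-0.34,-0.02],[-0.1,-0.38,-0.03],[-0.1,-0.4,-0.03],[-0.11,-0.39,-0.03],[-0.09,-0.33,-0.02],[-0.06,-0.26,-0.02],[0,0,0]], twist=[[0,0,0],[0,0,0],[0,0,0],[0,0,0],[0,0,0],[0,0,0],[0,0,0],[0,0,-0.3]], gripper=[-1,-1,-1,-1,-1,-1,-1,-1])

```text
time: 45.25
tool_pos: [0.5991, -0.1985, 0.3374]
ee_rot: [-3.141, 0.0, 0.474]
wrist_force: [0.4, -0.6, -3.1]
width: 0.0118
finger_force: 30.0
```

Emit:
play_rows(translation=[[0,0,0],[0,0,0],[0,0,0],[0,0,0],[0,0,0],[0,0,0],[0,0,0],[0,0,0]], twist=[[0,0,-0.5],[0,0,-0.7],[0,0,-0.85],[0,0,-0.85],[0,0,-0.85],[0,0,-0.85],[0,0,-0.85],[0,0,-0.85]], gripper=[-1,-1,-1,-1,-1,-1,-1,-1])

```text
time: 46.05
tool_pos: [0.6001, -0.2003, 0.337]
ee_rot: [-3.141, 0.0, 1.105]
wrist_force: [0.8, 0.2, -3.6]
width: 0.0118
finger_force: 30.0
```

Emit:
play_rows(translation=[[0,0,0],[0,0,0],[0,0,0],[0,0,0],[0,0,0],[0,0,0],[0,0,0],[0,0,0]], twist=[[0,0,-0.85],[0,0,-0.85],[0,0,-0.85],[0,0,-0.85],[0,0,-0.85],[0,0,-0.85],[0,0,-0.85],[0,0,-0.85]], gripper=[-1,-1,-1,-1,-1,-1,-1,-1])

```text
time: 46.85
tool_pos: [0.6001, -0.2003, 0.337]
ee_rot: [-3.141, 0.0, 1.785]
wrist_force: [-1.2, -0.0, -3.9]
width: 0.012
finger_force: 30.0
```

Emit:
play_rows(translation=[[0,0,0],[0,0,0],[0,0,0],[0,0,0],[0,0,0],[0,0,0],[0,0,0],[0,0,0]], twist=[[0,0,-0.85],[0,0,-0.85],[0,0,-0.85],[0,0,-0.85],[0,0,-0.85],[0,0,-0.85],[0,0,-0.85],[0,0,-0.85]], gripper=[-1,-1,-1,-1,-1,-1,-1,-1])

```text
time: 47.65
tool_pos: [0.6001, -0.2003, 0.337]
ee_rot: [-3.141, -0.0, 2.465]
wrist_force: [0.2, 1.0, -3.6]
width: 0.012
finger_force: 30.0
```

Emit:
play_rows(translation=[[0,0,0],[0,0,0],[0,0,0],[0,0,0],[0,0,0],[0,0,0],[0,0,0],[0,0,0]], twist=[[0,0,-0.85],[0,0,-0.85],[0,0,-0.85],[0,0,-0.85],[0,0,-0.8],[0,0,-0.6],[0,0,-0.4],[0,0,-0.2]], gripper=[-1,-1,-1,-1,-1,-1,-1,-1])

```text
time: 48.45
tool_pos: [0.6001, -0.2003, 0.3371]
ee_rot: [-3.141, -0.0, 3.002]
wrist_force: [-0.4, -0.0, -3.3]
width: 0.0114
finger_force: 30.0
```

Emit:
play_rows(translation=[[0,0,0],[0,0,0]], twist=[[0,0,0],[0,0,0]], gripper=[-1,-1])

```text
time: 48.65
tool_pos: [0.6, -0.2, 0.3373]
ee_rot: [-3.141, -0.0, 3.0]
wrist_force: [-0.7, -0.4, -3.2]
width: 0.0117
finger_force: 30.0
```

```bash
python3 plan.py -1 .676,-.0565,.335,91.7,18
python3 - <<'E'
from h import *
for c in ['top','scene']:
  robot.snapshot(c); print([(round(d['score'],2),np.round(d['centre'],3).tolist()) for d in robot.spot_point('tile_1',c)])
E
```

```text
t 48.6 tilt [-0. -0. -1.]
[[-0.08,0.22,0],[-0.1,0.27,0.01],[-0.12,0.32,0],[-0.14,0.34,0.01],[-0.15,0.36,0],[-0.16,0.37,0.01],[-0.17,0.37,0],[-0.17,0.36,0.01]]
[[0,0,-0.1],[0,0,-0.12],[0,0,-0.14],[0,0,-0.16],[0,0,-0.16],[0,0,-0.17],[0,0,-0.17],[0,0,-0.17]]
8
[[-0.17,0.33,0.01],[-0.15,0.29,0],[-0.14,0.26,0],[-0.12,0.21,0.01]]
[[0,0,-0.16],[0,0,-0.14],[0,0,-0.12],[0,0,-0.1]]
4
[(0.52, [0.602, -0.193, 0.074]), (0.48, [0.578, -0.054, 0.005])]
[(0.86, [0.6, -0.192, 0.073]), (0.83, [0.485, -0.06, 0.003]), (0.59, [0.575, -0.059, 0.004])]
```

Emit:
play_rows(translation=[[-0.08,0.22,0],[-0.1,0.27,0.01],[-0.12,0.32,0],[-0.14,0.34,0.01],[-0.15,0.36,0],[-0.16,0.37,0.01],[-0.17,0.35,0],[-0.17,0.33,0.01]], twist=[[0,0,-0.1],[0,0,-0.12],[0,0,-0.14],[0,0,-0.16],[0,0,-0.16],[0,0,-0.17],[0,0,-0.17],[0,0,-0.17]], gripper=[-1,-1,-1,-1,-1,-1,-1,-1])

```text
time: 49.65
tool_pos: [0.6533, -0.1002, 0.3359]
ee_rot: [-3.142, 0.0, 3.122]
wrist_force: [-0.2, 0.0, -3.1]
width: 0.0117
finger_force: 30.0
```

Emit:
play_rows(translation=[[-0.17,0.3,0.01],[-0.15,0.27,0],[-0.14,0.25,0],[-0.12,0.2,0.01],[0,0,0],[0,0,0]], twist=[[0,0,-0.16],[0,0,-0.14],[0,0,-0.12],[0,0,-0.1],[0,0,0],[0,0,0]], gripper=[-1,-1,-1,-1,-1,-1])

```text
time: 50.25
tool_pos: [0.6759, -0.061, 0.335]
ee_rot: [-3.141, -0.0, -3.111]
wrist_force: [-0.3, 0.2, -2.6]
width: 0.012
finger_force: 30.0
```

```bash
python3 look.py l7 .676 -.058 1.7;  python3 - <<'E'
from h import *
print([(round(d['score'],2),np.round(d['centre'],3).tolist()) for d in robot.spot_point('tile_1','scene')])
E
```

```text
[ 0.67589632 -0.06103898  0.33495161] -268.2683744201762 50.25
[(0.87, [0.484, -0.061, 0.005]), (0.66, [0.577, -0.058, 0.0]), (0.48, [0.674, -0.052, 0.069])]
```

View pics/l7.png

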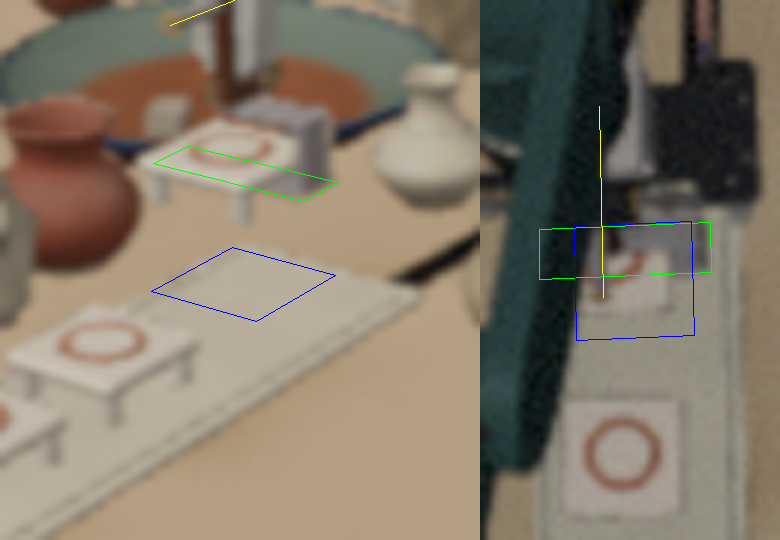

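Third tile seated over the far slot. Lower, withdraw, raise.

Emit:
play_rows(translation=[[0,0,0.17],[0,0,0.27],[0,0,0.3],[0,0,0.3],[0,0,0.28],[0,0,0.2],[0,0,0.13],[0,0,0.1]], twist=[[0,0,0],[0,0,0],[0,0,0],[0,0,0],[0,0,0],[0,0,0],[0,0,0],[0,0,0]], gripper=[-1,-1,-1,-1,-1,-1,-1,-1])

```text
time: 51.2
tool_pos: [0.676, -0.061, 0.2648]
ee_rot: [-3.141, 0.0, -3.111]
wrist_force: [0.7, -0.3, -2.6]
width: 0.0118
finger_force: 30.0
```

Emit:
play_rows(translation=[[0,0,0.07],[0,0,0],[0,0,0]], twist=[[0,0,0],[0,0,0],[0,0,0]], gripper=[-1,-1,-1])

```text
time: 51.5
tool_pos: [0.676, -0.061, 0.2629]
ee_rot: [-3.141, 0.001, -3.111]
wrist_force: [0.3, -0.8, -3.2]
width: 0.0117
finger_force: 30.0
```

Emit:
play_rows(translation=[[0,-0.15,0],[0,-0.24,0],[0,-0.28,0],[0,-0.3,0],[0,-0.32,0],[0,-0.31,0],[0,-0.31,0],[0,-0.3,0]], twist=[[0,0,0],[0,0,0],[0,0,0],[0,0,0],[0,0,0],[0,0,0],[0,0,0],[0,0,0]], gripper=[-1,-1,-1,-1,-1,-1,-1,-1])

```text
time: 52.3
tool_pos: [0.6785, -0.1507, 0.2622]
ee_rot: [-3.141, 0.0, -3.112]
wrist_force: [0.2, 0.0, -2.1]
width: 0.0119
finger_force: 30.0
```

Emit:
play_rows(translation=[[0,-0.25,0],[0,-0.1,0],[0,0,-0.3],[0,0,-0.6],[0,0,-0.7],[0,0,-0.8],[0,0,-0.8],[0,0,-0.5]], twist=[[0,0,0],[0,0,0],[0,0,0],[0,0,0],[0,0,0],[0,0,0],[0,0,0],[0,0,0]], gripper=[-1,-1,-1,-1,-1,-1,-1,-1])

```text
time: 53.1
tool_pos: [0.6788, -0.1624, 0.4153]
ee_rot: [-3.14, 0.006, -3.11]
wrist_force: [0.2, 0.2, -2.7]
width: 0.0118
finger_force: 30.0
```

Run:
```python
from h import *
print(robot.get_obs()['tool_pos'],robot.get_obs()['ee_rot'])
for c in ['top','scene']:
  robot.snapshot(c); print([(round(d['score'],2),np.round(d['centre'],3).tolist()) for d in robot.spot_point('tile_1',c)])
  for n in ['hook_rest','hook_stand','batt']: print(n,[(round(d['score'],2),np.round(d['centre'],3).tolist()) for d in robot.spot_point(n,c)][:2])
```

```text
[ 0.67878747 -0.16237225  0.41532998] [-3.13993293  0.0055765  -3.11019409]
[(0.6, [0.677, -0.053, 0.005]), (0.43, [0.482, -0.058, 0.006]), (0.35, [0.583, -0.056, 0.004])]
hook_rest [(0.91, [0.576, -0.407, 0.115]), (0.3, [0.678, -0.163, 0.234])]
hook_stand [(0.76, [0.581, -0.403, -0.002])]
batt [(0.71, [0.582, -0.061, 0.005])]
[(0.68, [0.483, -0.061, 0.003]), (0.67, [0.671, -0.052, 0.003]), (0.66, [0.578, -0.054, 0.004]), (0.56, [0.684, -0.165, 0.229])]
hook_rest [(0.92, [0.579, -0.403, 0.118]), (0.54, [0.4, -0.559, -0.004])]
hook_stand [(0.94, [0.579, -0.405, 0.0])]
batt [(0.57, [0.582, -0.062, 0.004]), (0.22, [0.576, -0.057, 0.003])]
```

Emit:
play_rows(translation=[[0,0,0],[0,0,0],[0,0,0],[0,0,0],[0,0,0],[0,0,0],[0,0,0],[0,0,0]], twist=[[0,0,0.6],[0,0,0.9],[0,0,1],[0,0,1],[0,0,1],[0,0,1],[0,0,1],[0,0,1]], gripper=[-1,-1,-1,-1,-1,-1,-1,-1])

```text
time: 54.4
tool_pos: [0.679, -0.1634, 0.4094]
ee_rot: [-3.141, -0.001, 2.418]
wrist_force: [-0.2, 0.2, -3.2]
width: 0.012
finger_force: 30.0
```

Emit:
play_rows(translation=[[0,0,0],[0,0,0],[0,0,0],[0,0,0],[0,0,0],[0,0,0],[0,0,0],[0,0,0]], twist=[[0,0,1],[0,0,1],[0,0,1],[0,0,1],[0,0,1],[0,0,1],[0,0,1],[0,0,1]], gripper=[-1,-1,-1,-1,-1,-1,-1,-1])

```text
time: 55.2
tool_pos: [0.679, -0.1633, 0.4094]
ee_rot: [-3.14, -0.0, 1.618]
wrist_force: [0.3, 0.3, -2.6]
width: 0.0124
finger_force: 30.0
```

Emit:
play_rows(translation=[[0,0,0],[0,0,0],[0,0,0],[0,0,0],[0,0,0],[0,0,0]], twist=[[0,0,1],[0,0,1],[0,0,0.8],[0,0,0.28],[0,0,0],[0,0,0]], gripper=[-1,-1,-1,-1,-1,-1])

```text
time: 55.8
tool_pos: [0.679, -0.1633, 0.41]
ee_rot: [-3.141, 0.0, 1.315]
wrist_force: [-0.0, -1.1, -1.6]
width: 0.0118
finger_force: 30.0
```

```bash
python3 plan.py -1 .5767,-.4021,.415,-14.67,25
```

```text
t 55.8 tilt [-0.001  0.    -1.   ]
[[-0.34,-0.05,-0.01],[-0.42,-0.06,0],[-0.48,-0.08,-0.01],[-0.53,-0.07,-0.01],[-0.56,-0.09,-0.02],[-0.58,-0.09,-0.01],[-0.6,-0.09,-0.01],[-0.58,-0.08,-0.01]]
[[0,0,0],[0,0,0],[0,0,0],[0,0,0],[0,0,0],[0,0,0],[0,0,0],[0,0,0]]
8
[[-0.57,-0.09,-0.01],[-0.53,-0.08,-0.01],[-0.48,-0.07,-0.01],[-0.41,-0.06,-0.01],[-0.34,-0.05,-0.01]]
[[0,0,0],[0,0,0],[0,0,0],[0,0,0],[0,0,0]]
5
```

Emit:
play_rows(translation=[[-0.34,-0.05,-0.01],[-0.42,-0.06,0],[-0.48,-0.08,-0.01],[-0.53,-0.07,-0.01],[-0.56,-0.09,-0.02],[-0.58,-0.09,-0.01],[-0.6,-0.09,-0.01],[-0.58,-0.08,-0.01]], twist=[[0,0,0],[0,0,0],[0,0,0],[0,0,0],[0,0,0],[0,0,0],[0,0,0],[0,0,0]], gripper=[-1,-1,-1,-1,-1,-1,-1,-1])

```text
time: 56.6
tool_pos: [0.6121, -0.318, 0.4138]
ee_rot: [3.141, 0.001, 1.312]
wrist_force: [-0.0, 0.0, -2.5]
width: 0.0121
finger_force: 30.0
```

Emit:
play_rows(translation=[[-0.57,-0.09,-0.01],[-0.53,-0.08,-0.01],[-0.48,-0.07,-0.01],[-0.41,-0.06,-0.01],[-0.34,-0.05,-0.01],[0,0,0],[0,0,0]], twist=[[0,0,0],[0,0,0],[0,0,0],[0,0,0],[0,0,0],[0,0,0],[0,0,0]], gripper=[-1,-1,-1,-1,-1,-1,-1])

```text
time: 57.3
tool_pos: [0.5766, -0.4019, 0.4154]
ee_rot: [3.142, -0.001, 1.314]
wrist_force: [0.9, 0.5, -2.6]
width: 0.012
finger_force: 30.0
```

```bash
python3 plan.py -1 .5767,-.4021,.30,-14.67,18 .5767,-.4021,.278,-14.67,6; python3 look.py l8 .578 -.402 -14.5
python3 - <<'E'
from h import *
for n in ['lifter_pin','lifter_grip']:print([(round(d['score'],2),np.round(d['centre'],3).tolist()) for d in robot.spot_point(n,'scene')])
E
```

```text
t 57.3 tilt [ 0.     0.001 -1.   ]
[[0,0,0.23],[0,0,0.3],[0,0,0.35],[0,0,0.37],[0,0,0.38],[0,0,0.38],[0,0,0.34],[0,0,0.3]]
[[0,0,0],[0,0,0],[0,0,0],[0,0,0],[0,0,-0.01],[0,0,0],[0,0,0],[0,0,0]]
8
[[0,0,0.23],[0,0,0.09],[0,0,0.12],[0,0,0.13],[0,0,0.13],[0,0,0.08]]
[[0,0,0],[0,0,0],[0,0,0],[0,0,0],[0,0,0],[0,0,0]]
6
[ 0.57663186 -0.4018794   0.41539411] -14.721708101626188 57.3
[(0.78, [0.578, -0.399, 0.249])]
[(0.79, [0.58, -0.402, 0.236])]
```

View pics/l8.png

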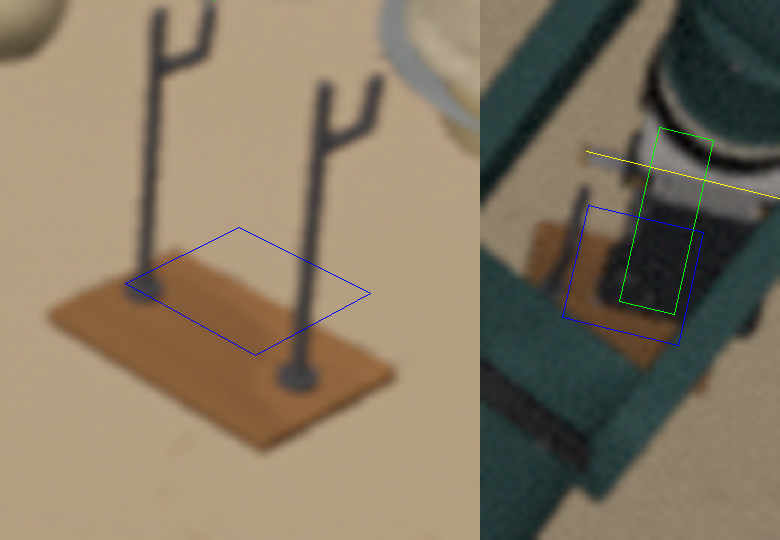

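Stand unmoved (hooks at (180,60) and (350,140)). Lower to the recorded hung pose.

Emit:
play_rows(translation=[[0,0,0.23],[0,0,0.3],[0,0,0.35],[0,0,0.37],[0,0,0.38],[0,0,0.38],[0,0,0.34],[0,0,0.3]], twist=[[0,0,0],[0,0,0],[0,0,0],[0,0,0],[0,0,0],[0,0,0],[0,0,0],[0,0,0]], gripper=[-1,-1,-1,-1,-1,-1,-1,-1])

```text
time: 58.3
tool_pos: [0.5765, -0.4019, 0.3078]
ee_rot: [-3.141, -0.0, 1.314]
wrist_force: [0.4, -0.7, -2.4]
width: 0.0122
finger_force: 30.0
```

Emit:
play_rows(translation=[[0,0,0.23],[0,0,0.09],[0,0,0.12],[0,0,0.13],[0,0,0.13],[0,0,0.08],[0,0,0],[0,0,0]], twist=[[0,0,0],[0,0,0],[0,0,0],[0,0,0],[0,0,0],[0,0,0],[0,0,0],[0,0,0]], gripper=[-1,-1,-1,-1,-1,-1,-1,-1])

```text
time: 59.1
tool_pos: [0.5766, -0.402, 0.2784]
ee_rot: [3.141, 0.0, 1.314]
wrist_force: [-0.1, -0.2, -3.3]
width: 0.0118
finger_force: 30.0
```

Emit:
play_rows(translation=[[0,0,0.02],[0,0,0.02],[0,0,0],[0,0,0]], twist=[[0,0,0],[0,0,0],[0,0,0],[0,0,0]], gripper=[-1,-1,-1,-1])

```text
time: 59.5
tool_pos: [0.5766, -0.402, 0.2771]
ee_rot: [3.141, 0.0, 1.314]
wrist_force: [-0.0, 0.1, -0.8]
width: 0.012
finger_force: 30.0
```

Emit:
play_rows(translation=[[0,0,0],[0,0,0],[0,0,0],[0,0,0],[0,0,0],[0,0,0],[0,0,0],[0,0,0]], twist=[[0,0,0],[0,0,0],[0,0,0],[0,0,0],[0,0,0],[0,0,0],[0,0,0],[0,0,0]], gripper=[-0.7,-0.6,-0.5,-0.4,-0.2,0,0.2,0.4])

```text
time: 60.3
tool_pos: [0.5766, -0.4019, 0.2767]
ee_rot: [-3.142, 0.0, 1.314]
wrist_force: [-0.2, 0.3, -0.8]
width: 0.0567
finger_force: 0.0
```

Emit:
play_rows(translation=[[0,0,0],[0,0,-0.2],[0,0,-0.4],[0,0,-0.7],[0,0,-0.8],[0,0,-0.8],[0,0,-0.6],[0,0,-0.3]], twist=[[0,0,0],[0,0,0],[0,0,0],[0,0,0],[0,0,0],[0,0,0],[0,0,0],[0,0,0]], gripper=[0.4,0.4,0.4,0.4,0.4,0.4,0.4,0.4])

```text
time: 61.1
tool_pos: [0.5763, -0.4016, 0.4344]
ee_rot: [3.134, 0.003, 1.314]
wrist_force: [-0.5, -0.7, -0.3]
width: 0.0658
finger_force: 0.0
```

Emit:
play_rows(translation=[[0,0,0],[0,0,0],[0,0,0],[0,0,0],[0,0,0],[0,0,0]], twist=[[0,0,0],[0,0,0],[0,0,0],[0,0,0],[0,0,0],[0,0,0]], gripper=[0.4,0.4,0.4,0.4,0.4,0.4])

```text
time: 61.7
tool_pos: [0.5766, -0.402, 0.4279]
ee_rot: [-3.14, -0.0, 1.314]
wrist_force: [-0.6, 0.5, 0.7]
width: 0.0656
finger_force: 0.0
```

Run:
```python
from h import *
for c in ['top','scene']:
  im=robot.snapshot(c)
  for n in ['lifter','lifter_pin','tile_1','clip','loop','small_pot']:print(n,[(round(d['score'],2),np.round(d['centre'],3).tolist()) for d in robot.spot_point(n,c)][:4])
cv2.imwrite('pics/fin.png',cv2.resize(im[100:300,190:450],(780,600),interpolation=cv2.INTER_CUBIC)[:,:,::-1])
```

```text
lifter [(0.53, [0.581, -0.404, 0.026]), (0.49, [0.579, -0.054, 0.007]), (0.2, [0.581, -0.407, 0.109])]
lifter_pin []
tile_1 [(0.92, [0.676, -0.053, 0.002]), (0.9, [0.576, -0.057, 0.006]), (0.85, [0.485, -0.06, 0.01])]
clip [(0.67, [0.576, -0.402, 0.095]), (0.57, [0.332, -0.366, 0.001])]
loop [(0.74, [0.394, -0.567, -0.002])]
small_pot []
lifter [(0.73, [0.578, -0.399, 0.02])]
lifter_pin [(0.82, [0.578, -0.4, 0.113]), (0.39, [0.483, -0.063, 0.005])]
tile_1 [(0.83, [0.484, -0.065, 0.003]), (0.7, [0.576, -0.056, 0.005]), (0.63, [0.673, -0.054, 0.001])]
clip [(0.73, [0.332, -0.364, -0.004])]
loop [(0.95, [0.394, -0.561, 0.0])]
small_pot [(0.7, [0.752, -0.182, -0.002]), (0.67, [0.584, -0.062, 0.004])]
```

View pics/fin.png

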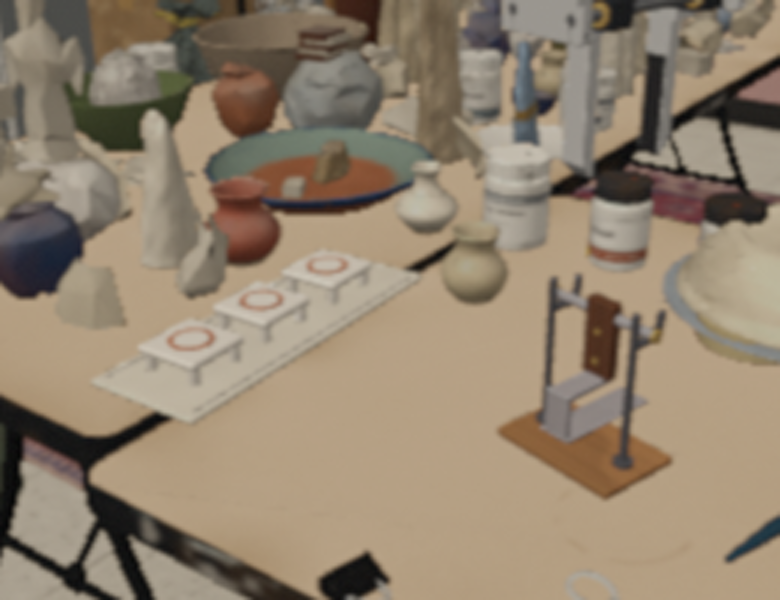

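All three tiles are on the batt, apart from each other, and the lifter hangs in both hooks.

```bash
python3 -c "
from bench import robot
print(robot.close_job())"
```

```text
the job is handed in; nothing more can be done
None
```

I set the three tiles present level and apart on the batt, hung the lifter back on its hooks, left the other things alone, and handed the job in at about 62 s; the hand-in gave no verdict.

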